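Loosen a honey jar and clamp it four clicks in the jar opener

ROBOT

A 6-joint arm with a two-finger parallel gripper is mounted at the origin on the work surface. World frame = base frame: x ahead of the robot, y to its left, z up, the work surface at z = 0. Lengths are in m, angles in degrees, forces in N, time in s.
With the tool pointing down it reaches from about 0.35 to 0.975 m from the base axis. Payload 7.1 kg.
Tool frame: the origin (TCP) lies on the centre line of the jaws, within the pads' length; the fingertips stand 17 mm ahead of it and the grasp point (between the pads) lies 2 mm behind it; y points along the fingers, z is the direction in which the jaws open and shut, and the axes are right-handed (so a half turn about y gives the same grasp; the last joint's range is limited). The gripper opens to 88 mm and grips with 3 to 60 N. Pads are 20 mm wide; open, the fingers measure 115 mm over their backs; the gripper's body (75 mm by 178 mm) begins 61 mm behind the grasp point.
Start: joints at [-72.307, 24.242, 93.386, -0, 62.372, -1.089], TCP at [0.201, -0.592, 0.218] pointing down, gripper open.
Joint ranges: [-172.04, 172.04], [-51.8, 120.97], [4.93, 147.93], [-75.15, 255.16], [6.16, 154.13], [-145.62, 145.62]. Speed limits (degrees/s): [136.94, 136.94, 172.46, 180, 180, 180].

INTERFACE

Orientations are given as [roll, pitch, yaw] about the fixed x, y, z axes, in that order (R = Rz(yaw) Ry(pitch) Rx(roll)).
In Python, from rig import telemetry, viewer, job_done gives the robot as it stands.
- The arm moves only by the tool apply_moves, never from a script. Its arguments are lists of equal length, an entry for each row: "translation": the shift along the world's x, y, z in cm, a list of three; "dr": the turn, a rotation vector about the world's x, y, z in degrees, a list of three. A call has 1 to 20 rows; each row shifts and turns the pose as measured when the row begins; what a row does not reach is not made up. A row lasts 1/12 s, in which the tool goes at most 41.7 mm and 7.16 degrees, less where a joint would pass 70% of its speed; a pose out of reach is approached as far as the arm can. A call with a gripper value outside its range is refused whole. "jaw" is the closure, from 0 (fully open) to 1 (shut), set as the call begins (left out, the last holds). The fingers move at their own pace and stop on an object; "grip_force" is the grip in N (left out, the last holds). Time passes only in rows, so rows that do not move let the fingers close. It gives the time, the measured TCP pose, the force and the opening at its end, in the units of the state.
- telemetry.observe(): the state, without advancing time (a new reading comes with each control period).
- viewer.capture(name): name is "scene" or "top"; returns a dict with "img" (480x640x3 uint8, red, green, blue), "depth" (480x640 float32, m along the optical axis (not along the pixel's ray), 0 where there is no reading), "fx", "fy", "cx", "cy" (pixels), "position" and "orientation" of the camera in the world. Camera axes: x right, y down, z forward; pixel columns grow to the right and rows downward; lengths in m; the calibration is good to about 2 mm. A picture is of the moment at which its call begins.
- job_done(): hands the job in, once; it reports no verdict.
The state is a dict: "time": time; "joint_positions": joint angles; "qvel": joint speeds; "joint_torque": joint torques, N m; "tcp_pos": TCP position; "tool_rot": TCP orientation; "contact_force": force on the tool from outside, world axes, zero at the start; "moment": the same for the moment, N m; "finger_gap": finger opening in m.
Only numpy, scipy, OpenCV 4.12 (cv2) and the standard library are available. Lean on these libraries where they do the work, as an engineer would, in place of code of your own. Each camera call takes 0.05 s, during which the arm holds its last target. There are 200 camera calls.

TASK

Pick up the short honey jar, turn it right upside down to loosen the honey, and set it back upright in the round cup of the jar-opening stand without dropping it. Then pull the stand's ratchet lever by its upright knob towards its closed side by exactly four clicks, never into a fifth, so that the jaw grips the jar. Finish still holding the lever there against its return spring, with the jar left alone in the cup and everything else on the bar undisturbed.

Things in the scene. Friction and masses are not known exactly. Their poses are not given: they have to be found in the camera images.
- jar_mid (a point): Centre (37.5 mm above the underside) of the short closed honey jar: amber glass cylinder 54 mm in diameter, 75 mm tall with a metal lid and paper band, about 0.2 kg, standing loose on the bar. Its z axis points out of the lid. A taller, wider jar of the same make stands elsewhere.
- tall_jar_mid (a point): Centre (62.5 mm above the underside) of the taller jar, 62 mm in diameter and 125 mm tall: a bystander, not to be used.
- cup (a point): Centre of the floor of the round cup in the fixed jar-opening stand, 20 mm above the bar. Axes: x from the near (moving jaw) side to the far (fixed jaw) side, y to the lever's side, z up. Rim: inner radius 31.5 mm, 8 mm high. Jaws are 30 mm wide along y and reach 20 mm above the cup floor; the fixed one's face is at x = 31 mm. Base 110 mm wide, ending at x = 65 mm.
- pivot (a point): The lever's upright pivot axis, at bar-top height, 85 mm from the cup centre towards the stand's near side (its -x); axes as cup. The base here is a disc of radius 78 mm and 20 mm high. The lever is a 16 mm wide bar with its top 47 mm above the bar top; the pivot pin reaches 55 mm.
- knob (a point): Centre of the lever's upright black knob, a 22 mm cylinder, 79 mm above the bar top; its free sides span 47 to 99 mm. It swings level, 130 mm from the pivot; at rest 70 degrees from the stand's x towards its y axis. Return spring: 10 N here at rest, 11.5 N at the fourth notch; a click adds 3 to 6 N, then gives as much back; the gripped jar 1 N. If let go it springs back by a click or more.
- lever (a joint): Lever angle in rad: 0 at rest on its stop, growing as it is pulled anticlockwise seen from above (knob from the stand's +y side round to its near, -x side, roughly towards the robot), 1.28 at most. A click each 0.17: resistance peaks after each notch, drops past half-way (0.085, 0.255, 0.425, 0.595, 0.765), notches lie at 0.17, 0.34, 0.51, 0.68 (the fourth), 0.85.
- jaw: The moving jaw's sprung rubber pad: its face is at x = -39 mm of the cup when the lever rests; coupled to the lever, it advances 30 mm per rad towards the fixed jaw and begins to press the jar between the third and fourth click.
- tumbler_a: Bystander: straight drinking glass, 60 mm wide, 80 mm tall, on the right of the stand; origin at its underside.
- tumbler_b: Bystander: the same kind of glass beyond the stand.
- jug: Bystander: white ceramic jug, 84 mm wide with a handle, 110 mm tall, beyond the stand.
- dropper: Bystander: small dropper bottle, 36 mm wide, 100 mm tall, on the left beyond the knob.
- spoon: Bystander: spoon lying at the left.
Not all that is in view belongs to the job. What is shaped like the part that bears jar_mid but blue or purple is not meant.

How it is judged (in metres and radians):
On the way, in this order (a step that is already met when the one before it is completed fails the run):
1. the short jar is turned upside down (angle between jar_mid's own z axis and vertical above 2.6 rad), for 0.2 s.
2. the jar stands upright in the cup, let go, with the lever still at rest (horizontal distance between jar_mid and cup below 0.006 m and z of jar_mid in the frame of cup below 0.041 m and angle between jar_mid's own z axis and vertical below 0.1 rad and contact force between the fingers and jar below 0.1 N and value of joint lever below 0.08 rad), for 0.2 s.
3. the lever is pulled to its fourth click (value of joint lever above 0.59 rad and contact force between the fingers and lever above 2 N), for 0.2 s.
At the end, for the whole second after the job is handed in: The fingers still hold the lever (over 2 N) in its fourth notch (0.59 to 0.76 rad), the jaw presses the jar, and the jar stands upright (within 0.1 rad) on the floor of the cup, untouched by the robot (all of step 3 and value of joint lever below 0.76 rad and contact force between jaw and jar above 0.3 N and horizontal distance between jar_mid and cup below 0.008 m and z of jar_mid in the frame of cup below 0.041 m and angle between jar_mid's own z axis and vertical below 0.1 rad and linear speed of jar below 0.02 m/s and contact force between each of the arm, the fingers and jar below 0.1 N); the arm keeps its last pose, push and grip.
It fails at once if the lever is pulled into a fifth click (value of joint lever above 0.78 rad).
It fails at once if the jar is dropped (contact force between the fingers and jar below 0.1 N and linear speed of jar above 0.7 m/s).
It fails at once if a bystander is disturbed (moved over 3 cm) (distance of any of tall_jar_mid, tumbler_a, tumbler_b, jug, dropper, spoon from where it was at the start of the episode above 0.03 m).
It also fails if it takes over 72 s, if anything falls off the work surface, if the arm or the gripper's body presses on something with over 40 N, if the wrist force passes 120 N, or if a joint passes its speed limit or range.

## Working session

There is one attempt and no reset: what is moved stays moved. The work goes in short steps, Python scripts to look and compute and a tool call to move; the robot and the scene stay as the last step left them, time stands still between calls to the robot, and variables do not carry over. Pictures are saved under pics/ and viewed, about 8 in all and at most 12, crops included, and the job is handed in when it is done.

Besides the shell and the picture viewer there is one more tool, called as name(argument=value, ...), one argument or row to a line, values as JSON. apply_moves: Moves the arm, as the interface text tells. Its arguments: {"type":"object","properties":{"translation":{"type":"array","items":{"type":"array","items":{"type":"number"}}},"dr":{"type":"array","items":{"type":"array","items":{"type":"number"}}},"jaw":{"type":"number"},"grip_force":{"type":"number"}},"required":["translation","dr"]}

```bash
mkdir -p pics; ls; cat > h.py <<'E'
import numpy as np, cv2, json
from scipy.spatial.transform import Rotation as R
from rig import telemetry, viewer, job_done
def cap(n, save=None):
    c=viewer.capture(n)
    if save: cv2.imwrite(f'pics/{save}.png', c['img'][:,:,::-1])
    return c
def Rc(c):
    o=np.array(c['orientation'],float)
    return o if o.shape==(3,3) else R.from_euler('xyz',o,degrees=True).as_matrix()
def cloud(c):
    d=c['depth']; v,u=np.mgrid[:480,:640]
    P=np.stack([(u-c['cx'])/c['fx']*d,(v-c['cy'])/c['fy']*d,d],-1)
    W=P@Rc(c).T+np.array(c['position']); W[d==0]=np.nan
    return W
E
python3 - <<'E'
from h import *
for n in('scene','top'):
    c=cap(n,n+'0'); np.savez(f'{n}0.npz',W=cloud(c),img=c['img']); print(n,c['position'],c['orientation'],c['fx'])
print(telemetry.observe())
E
```

```text
pics
scene [1.36028288 0.26231942 0.92179127] [-134.7263848    -0.66986611  103.35782418] 554.6858273231882
top [0.43511215 0.06135975 1.02703426] [-1.72882551e+02 -1.88097072e-02 -9.14436453e+01] 442.2304055751169
{'time': 0.1, 'joint_positions': array([-7.23055250e+01,  2.42814080e+01,  9.34259027e+01,  1.25122075e-03,
        6.23711337e+01, -1.08709370e+00]), 'qvel': array([-0.06037457, -0.09990024, -0.10772585,  0.04455775,  0.07517945,
       -0.01097541]), 'joint_torque': array([-5.86587357e-04, -5.45611024e+01, -2.74324358e+01,  6.45150407e-02,
        1.87669991e-02, -2.02321070e-05]), 'tcp_pos': array([ 0.20112125, -0.59123372,  0.21767255]), 'tool_rot': array([-9.00784092e+01,  2.59581268e-03, -1.61219014e+02]), 'contact_force': array([-0.05816567, -0.44058972,  0.64695117]), 'moment': array([ 0.03743466, -0.003095  ,  0.03780514]), 'finger_gap': 0.08788760881695393}
```

View pics/scene0.png

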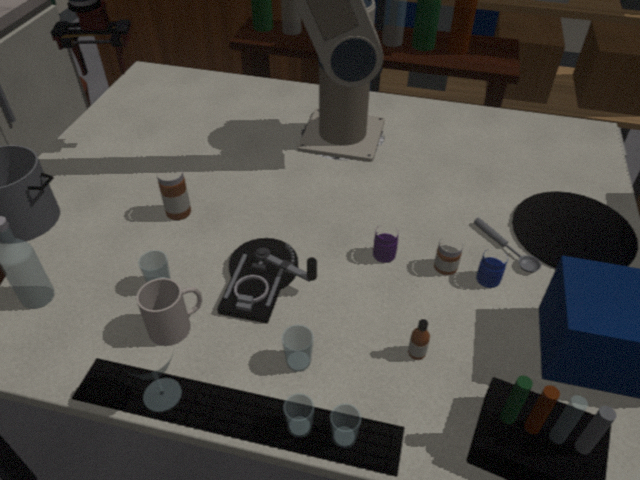

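View pics/top0.png

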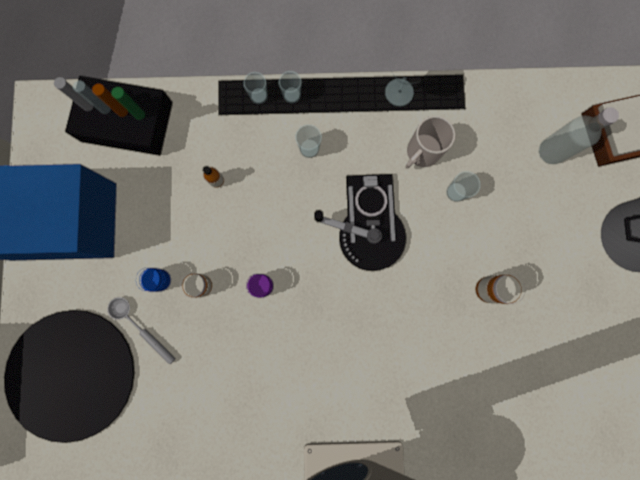

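The scene picture shows the short amber jar at scene (447,255) / top (197,286), between the purple and blue decoys. The stand is at top (372,220), with its cup at (371,200), pivot near (374,236) and knob at (319,215). The tall jar is at top (498,289).

```bash
python3 - <<'E'
from h import *
from scipy.optimize import least_squares
def fitc(P,r=None):
    c0=P.mean(0)
    if r: s=least_squares(lambda p:np.hypot(*(P-p).T)-r,c0,loss='soft_l1',f_scale=.002)
    else: s=least_squares(lambda p:np.hypot(*(P-p[:2]).T)-p[2],[*c0,.03],loss='soft_l1',f_scale=.002)
    return s.x, np.median(abs(s.fun))
D={n:np.load(n+'0.npz') for n in('scene','top')}
for n,d in D.items():
    W=d['W']; print(n,'table z',np.nanmedian(W[300:,250:400,2]) if n=='top' else np.nanmedian(W[180:220,250:330,2]))
wins={'top':{'jar':(180,270,214,302),'blue':(138,264,172,294),'purp':(246,272,274,298),'tall':(474,270,524,306),'knob':(311,207,328,224),'drop':(200,163,222,187)},
'scene':{'jar':(432,236,464,276),'blue':(474,246,508,290),'purp':(370,225,400,264),'tall':(155,168,192,220),'knob':(303,254,320,284),'drop':(405,315,432,362)}}
for n in wins:
    W=D[n]['W']
    for k,(a,b,c,e) in wins[n].items():
        P=W[b:e,a:c].reshape(-1,3); P=P[P[:,2]>.02]
        zt=np.percentile(P[:,2],97); T=P[P[:,2]>zt-.006]
        print(n,k,len(P),'zmax',zt.round(4),'topmean',T.mean(0).round(4),'bbox mid',((T.max(0)+T.min(0))/2).round(4),'size',np.ptp(T,0).round(3),'allmean',P.mean(0).round(3))
# stand disc: points z~.02
for n in D:
    W=D[n]['W'].reshape(-1,3); 
    m=(abs(W[:,0]-.45)<.25)&(abs(W[:,1]-.0)<.25)&(W[:,2]>.012)&(W[:,2]<.026)
    img=D[n]['img'].reshape(-1,3)
    m&=img.max(1)<60
    print(n,m.sum(),W[m].mean(0),W[m].min(0),W[m].max(0))
# zoomed crop with z map
I=D['top']['img'][165:280,300:415][:,:,::-1]
z=np.nan_to_num(D['top']['W'][165:280,300:415,2]);zi=cv2.applyColorMap(np.uint8(np.clip(z/.11,0,1)*255),2)
I=cv2.convertScaleAbs(I,alpha=1.8)
o=np.hstack([cv2.resize(q,(400,400),interpolation=2) for q in(I,zi)])
cv2.imwrite('pics/stand.png',o)
E
```

```text
scene table z 0.0005103303243696455
top table z 0.00013694876757097685
top jar 570 zmax 0.0748 topmean [0.4613 0.3303 0.0736] bbox mid [0.4627 0.3379 0.0731] size [0.05  0.051 0.009] allmean [0.463 0.336 0.048]
top blue 592 zmax 0.0741 topmean [0.4746 0.4186 0.0733] bbox mid [0.4778 0.43   0.0734] size [0.05  0.045 0.01 ] allmean [0.477 0.43  0.048]
top purp 531 zmax 0.0745 topmean [0.4583 0.1927 0.0736] bbox mid [0.4591 0.1975 0.0731] size [0.049 0.05  0.008] allmean [0.459 0.197 0.048]
top tall 966 zmax 0.1239 topmean [ 0.439  -0.3068  0.1231] bbox mid [ 0.4369 -0.3213  0.1231] size [0.059 0.057 0.01 ] allmean [ 0.437 -0.314  0.079]
top knob 149 zmax 0.1013 topmean [0.6059 0.0628 0.0987] bbox mid [0.6058 0.0627 0.0995] size [0.019 0.019 0.008] allmean [0.603 0.059 0.08 ]
top drop 303 zmax 0.1014 topmean [0.7091 0.3016 0.0995] bbox mid [0.7094 0.3018 0.1004] size [0.018 0.017 0.009] allmean [0.704 0.298 0.067]
scene jar 570 zmax 0.0744 topmean [0.4786 0.3377 0.0727] bbox mid [0.465  0.3402 0.0734] size [0.047 0.051 0.01 ] allmean [0.475 0.339 0.048]
scene blue 601 zmax 0.0749 topmea
[... 232 characters left out ...]
 [0.471 0.201 0.048]
scene tall 949 zmax 0.1233 topmean [ 0.4539 -0.309   0.122 ] bbox mid [ 0.4379 -0.3168  0.1223] size [0.056 0.055 0.01 ] allmean [ 0.455 -0.308  0.075]
scene knob 277 zmax 0.1009 topmean [0.6056 0.065  0.0988] bbox mid [0.6043 0.0654 0.0989] size [0.023 0.02  0.007] allmean [0.608 0.064 0.075]
scene drop 552 zmax 0.1013 topmean [0.7096 0.3039 0.1   ] bbox mid [0.709  0.3041 0.0993] size [0.02  0.017 0.008] allmean [0.718 0.303 0.062]
scene 2697 [ 0.59169084 -0.04933535  0.02014685] [ 0.46121133 -0.1356355   0.01216374] [0.69997909 0.22220908 0.0259088 ]
top 3217 [ 0.58042643 -0.06156402  0.01998504] [ 0.48655045 -0.13533643  0.013907  ] [0.69987031 0.01529871 0.02589292]
```

View pics/stand.png

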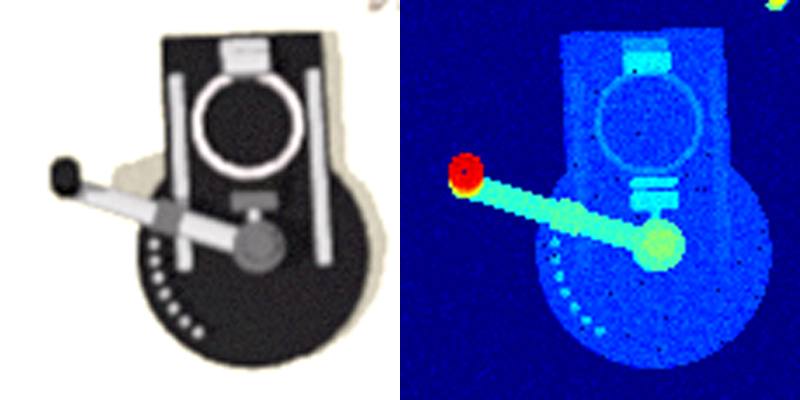

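The stand crop shows the cup ring, the fixed jaw on the far side (+x), the lever pointing left and the knob at crop (66,178). Next I'll fit the positions precisely.

```bash
python3 - <<'E'
from h import *
from scipy.optimize import least_squares
D={n:np.load(n+'0.npz') for n in('scene','top')}
def fit(P,c0,r):
    s=least_squares(lambda p:np.hypot(*(P[:,:2]-p).T)-r,c0,loss='soft_l1',f_scale=.0015); return s.x.round(4),np.median(abs(s.fun)).round(4),len(P)
for n in list(D)+['both']:
    W=np.concatenate([d['W'].reshape(-1,3) for k,d in D.items() if n in(k,'both')])
    g=np.concatenate([d['img'].reshape(-1,3).mean(1) for k,d in D.items() if n in(k,'both')])
    near=lambda c,r:np.hypot(*(W[:,:2]-c).T)<r
    def sel(c,r,z0,z1): return W[near(c,r)&(W[:,2]>z0)&(W[:,2]<z1)]
    print(n)
    for k,c,r in(('jar',(.463,.337),.027),('knob',(.604,.063),.011),('tall',(.437,-.314),.031),('purp',(.459,.198),.027),('blue',(.478,.431),.027)):
        z=(.055,.094) if k=='knob' else (.008,.066) if k!='tall' else (.01,.11)
        print(k,fit(sel(c,r+.012,*z),c,r))
    # ring
    c=np.array([.648,-.062])
    for it in range(3):
        d=np.hypot(*(W[:,:2]-c).T)
        P=W[(d>.025)&(d<.042)&(W[:,2]>.0245)&(W[:,2]<.031)&(W[:,0]<c[0]+.025)]
        s=least_squares(lambda p:np.hypot(*(P[:,:2]-p[:2]).T)-p[2],[*c,.033],loss='soft_l1',f_scale=.001);c=s.x[:2]
    print('ring',s.x.round(4),len(P))
    P=sel((.565,-.062),.03,.050,.058); print('pin',P.mean(0).round(4),(P.max(0)/2+P.min(0)/2).round(4),len(P))
    # disc edge
    P=W[(W[:,2]>.015)&(W[:,2]<.024)&near((.565,-.062),.09)&(W[:,0]<.6)]
    from scipy.spatial import ConvexHull
    h=P[ConvexHull(P[:,:2]).vertices]; h=h[h[:,0]<.57]; print('disc',fit(h,(.565,-.062),.078))
    # lever bar points
    for nm,c in(('tumA',(.0,0)),):
        pass
# jars near the stand: fixed jaw
E
```

```text
scene
jar (array([0.461 , 0.3406]), np.float64(0.0012), 557)
knob (array([0.6033, 0.0645]), np.float64(0.0006), 138)
tall (array([ 0.4339, -0.3206]), np.float64(0.0012), 873)
purp (array([0.4568, 0.1995]), np.float64(0.0012), 530)
blue (array([0.476 , 0.4356]), np.float64(0.0012), 595)
ring [ 0.6464 -0.0566  0.0339] 160
pin [ 0.563  -0.0568  0.0536] [ 0.5627 -0.0562  0.0538] 77
disc (array([ 0.5609, -0.0583]), np.float64(0.0006), 19)
top
jar (array([0.4628, 0.3374]), np.float64(0.0045), 535)
knob (array([0.6065, 0.0628]), np.float64(0.0002), 33)
tall (array([ 0.4375, -0.322 ]), np.float64(0.0013), 891)
purp (array([0.4589, 0.195 ]), np.float64(0.0072), 496)
blue (array([0.4778, 0.4326]), np.float64(0.0025), 568)
ring [ 0.648  -0.0588  0.0337] 136
pin [ 0.5633 -0.0593  0.0537] [ 0.5628 -0.0596  0.0539] 96
disc (array([ 0.5642, -0.0597]), np.float64(0.0002), 30)
both
jar (array([0.4612, 0.3393]), np.float64(0.002), 1092)
knob (array([0.6038, 0.0643]), np.float64(0.0009), 171)
tall (array([ 0.4348, -0.3211]), np.float64(0.0018), 1764)
purp (array([0.4568, 0.1986]), np.float64(0.0025), 1026)
blue (array([0.4763, 0.434 ]), np.float64(0.0019), 1163)
ring [ 0.6473 -0.0577  0.0338] 294
pin [ 0.5632 -0.0582  0.0537] [ 0.5628 -0.058   0.0539] 173
disc (array([ 0.5607, -0.0588]), np.float64(0.0004), 20)
```

```bash
cat >> h.py <<'E'
def pose(yaw,down,flip=0):
    """tool forward at yaw, pitched `down` deg; z to the left, rolled by flip about forward"""
    a,d=np.radians([yaw,down]); y=np.array([np.cos(d)*np.cos(a),np.cos(d)*np.sin(a),-np.sin(d)]); z=np.array([-np.sin(a),np.cos(a),0])
    M=np.stack([np.cross(y,z),y,z],1); return R.from_rotvec(np.radians(flip)*y)*R.from_matrix(M)
def cur():
    s=telemetry.observe(); return np.array(s['tcp_pos']),R.from_euler('xyz',s['tool_rot'],degrees=True),s
def plan(p,Rt,n=None):
    q,Rn,s=cur(); dp=(np.array(p)-q)*100; dr=np.degrees((Rt*Rn.inv()).as_rotvec())
    k=n or int(max(np.ceil(np.linalg.norm(dp)/3.5),np.ceil(np.linalg.norm(dr)/6.5),1))
    print('dp cm',dp.round(2),'dr',dr.round(2),'rows',k,'each',(dp/k).round(2),(dr/k).round(2),'t',round(s['time'],2),'q',np.round(s['joint_positions'],1),'F',np.round(s['contact_force'],1),'gap',round(s['finger_gap'],4))
E
python3 - <<'E'
from h import *
p,r,s=cur(); print(r.as_matrix().round(2))
plan([.45,-.2,.40],R.from_rotvec([0,0,np.radians(50)])*r)
print(pose(20,30).as_matrix().round(2))
E
```

```text
[[-0.95 -0.    0.32]
 [-0.32  0.   -0.95]
 [-0.   -1.   -0.  ]]
dp cm [24.89 39.12 18.23] dr [ 0.  0. 50.] rows 15 each [1.66 2.61 1.22] [0.   0.   3.33] t 0.1 q [-72.3  24.3  93.4   0.   62.4  -1.1] F [-0.1 -0.4  0.6] gap 0.0879
[[ 0.47  0.81 -0.34]
 [ 0.17  0.3   0.94]
 [ 0.87 -0.5  -0.  ]]
```

apply_moves(
  translation=[
    [1.6,2.6,1.2],
    [1.6,2.6,1.2],
    [1.6,2.6,1.2],
    [1.6,2.6,1.2],
    [1.6,2.6,1.2],
    [1.6,2.6,1.2],
    [1.6,2.6,1.2],
    [1.6,2.6,1.2],
    [1.6,2.6,1.2],
    [1.6,2.6,1.2],
    [1.6,2.6,1.2],
    [1.6,2.6,1.2],
    [1.6,2.6,1.2],
    [1.6,2.6,1.2],
    [1.6,2.6,1.2],
  ],
  dr=[
    [0,0,3.3],
    [0,0,3.3],
    [0,0,3.3],
    [0,0,3.3],
    [0,0,3.3],
    [0,0,3.3],
    [0,0,3.3],
    [0,0,3.3],
    [0,0,3.3],
    [0,0,3.3],
    [0,0,3.3],
    [0,0,3.3],
    [0,0,3.3],
    [0,0,3.3],
    [0,0,3.3],
  ],
  jaw=0,
  grip_force=25,
)

```text
time: 1.35
tcp_pos: [0.4415, -0.1821, 0.3968]
tool_rot: [-90.9, 0.0, -109.9]
contact_force: [0.6, -0.3, -0.4]
finger_gap: 0.0878
```

```bash
python3 - <<'E'
from h import *
plan([.42,.24,.33],pose(20,30))
E
```

```text
dp cm [-2.15 42.21 -6.68] dr [-51.43 -52.9  115.97] rows 22 each [-0.1   1.92 -0.3 ] [-2.34 -2.4   5.27] t 1.35 q [-23.8   2.   98.5  -0.   80.4  -3.9] F [ 0.6 -0.3 -0.4] gap 0.0878
```

apply_moves(
  translation=[
    [-0.1,2.1,-0.3],
    [-0.1,2.1,-0.3],
    [-0.1,2.1,-0.3],
    [-0.1,2.1,-0.3],
    [-0.1,2.1,-0.3],
    [-0.1,2.1,-0.3],
    [-0.1,2.1,-0.3],
    [-0.1,2.1,-0.3],
    [-0.1,2.1,-0.3],
    [-0.1,2.1,-0.3],
    [-0.1,2.1,-0.3],
    [-0.1,2.1,-0.3],
    [-0.1,2.1,-0.3],
    [-0.1,2.1,-0.3],
    [-0.1,2.1,-0.3],
    [-0.1,2.1,-0.3],
    [-0.1,2.1,-0.3],
    [-0.1,2.1,-0.3],
    [-0.1,2.1,-0.3],
    [-0.1,2.1,-0.3],
  ],
  dr=[
    [-2.5,-2.6,5.7],
    [-2.5,-2.6,5.7],
    [-2.5,-2.6,5.7],
    [-2.5,-2.6,5.7],
    [-2.5,-2.6,5.7],
    [-2.5,-2.6,5.7],
    [-2.5,-2.6,5.7],
    [-2.5,-2.6,5.7],
    [-2.5,-2.6,5.7],
    [-2.5,-2.6,5.7],
    [-2.5,-2.6,5.7],
    [-2.5,-2.6,5.7],
    [-2.5,-2.6,5.7],
    [-2.5,-2.6,5.7],
    [-2.5,-2.6,5.7],
    [-2.5,-2.6,5.7],
    [-2.5,-2.6,5.7],
    [-2.5,-2.6,5.7],
    [-2.5,-2.6,5.7],
    [-2.5,-2.6,5.7],
  ],
)

```text
time: 3.02
tcp_pos: [0.4076, 0.2526, 0.3628]
tool_rot: [-90.7, -56.4, 24.8]
contact_force: [0.9, 0.0, -0.2]
finger_gap: 0.0884
```

```bash
python3 - <<'E'
from h import *
f=pose(20,30).as_matrix()[:,1]
plan(np.array([.461,.339,.20])+.002*f,pose(20,30))
E
```

```text
dp cm [  5.51   8.7  -16.38] dr [ 1.72 -3.23 -4.24] rows 6 each [ 0.92  1.45 -2.73] [ 0.29 -0.54 -0.71] t 3.02 q [ 37.9 -15.6 136.9 -75.1  11.9  -7.9] F [ 0.9  0.  -0.2] gap 0.0884
```

```bash
cat > kin.py <<'E'
from h import *
from scipy.optimize import least_squares
def fk(q,g):
    a0,h,L1,L2,c,d,r0=g; q=np.radians(q)
    Ry=lambda t:R.from_rotvec([0,t,0]); Rz=lambda t:R.from_rotvec([0,0,t])
    R1=Rz(q[0]); p=R1.apply([a0,0,h]); R2=R1*Ry(q[1]); p=p+R2.apply([0,0,L1]); R3=R2*Ry(q[2]); p=p+R3.apply([c,0,L2])
    R6=R3*Rz(q[3])*Ry(q[4])*Rz(q[5]+r0); p=p+R6.apply([0,0,d])
    # tool: y=link z axis, z = -link x (up when horizontal)
    M=R6*R.from_matrix(np.array([[0,0,-1],[-1,0,0],[0,1,0]],float))
    return p,M
data=json.load(open('fk.json')) if __import__('os').path.exists('fk.json') else []
def add(): 
    _,_,s=cur(); data.append([list(s['joint_positions']),list(s['tcp_pos']),list(s['tool_rot'])]); json.dump(data,open('fk.json','w'))
def res(g):
    o=[]
    for q,p,e in data:
        P,M=fk(q,g); o+=list((P-p)*10)+list((M.inv()*R.from_euler('xyz',e,degrees=True)).as_rotvec())
    return np.r_[o,1e-3*(np.array(g)-[0,.4,.45,.45,0,.3,0])]
def calib(): 
    s=least_squares(res,[0,.4,.45,.45,0,.3,0]); return s.x,s.fun[:-7]
lo=np.array([-172.04,-51.8,4.93,-75.15,6.16,-145.62]);hi=np.array([172.04,120.97,147.93,255.16,154.13,145.62])
def ik(p,Rt,q0,g):
    f=lambda q:np.r_[(fk(q,g)[0]-p)*10,(fk(q,g)[1].inv()*Rt).as_rotvec()]
    s=least_squares(f,np.clip(q0,lo+1,hi-1),bounds=(lo,hi),x_scale=50); return s.x,np.abs(s.fun).max()
E
python3 - <<'E'
from kin import *
data.append([[-72.3055,24.2814,93.4259,.0012,62.3711,-1.0871],[.20112,-.59123,.21767],[-90.0784,.0026,-161.219]])
data.append([[-23.8,2.0,98.5,0,80.4,-3.9],[.4415,-.1821,.3968],[-90.9,0,-109.9]])
add()
g,f=calib(); print(g.round(4)); print(f.round(3))
E
```

```text
[0.0141 0.2929 0.5478 0.468  0.0615 0.2985 0.    ]
[-0.112 -0.039  0.04  -0.    -0.     0.    -0.046 -0.106 -0.007 -0.
  0.    -0.001  0.051 -0.072 -0.033  0.    -0.    -0.   ]
```

```bash
sed -i 's/a0,h,L1,L2,c,d,r0=g/a0,h,L1,L2,c,d,b=g/; s/q\[5\]+r0/q[5]/; s/apply(\[a0,0,h\])/apply([a0,b,h])/' kin.py
cat >> kin.py <<'E'
def sweep(wps,q0,g,n=10):
    """wps: list of (pos,yaw,down,flip) ; interpolate euler params"""
    q=np.array(q0,float);prev=None
    for w in wps:
        w=np.array([*w[0],*w[1:]],float)
        for t in ([1] if prev is None else np.linspace(0,1,n+1)[1:]):
            v=w if prev is None else prev+(w-prev)*t
            q,e=ik(v[:3],pose(*v[3:]),q,g)
            if e>.01: print('  bad',v.round(2),e.round(3),q.round(0))
        print(w.round(3),q.round(0),round(e,4)); prev=w
    return q
E
python3 - <<'E'
from kin import *
g,f=calib(); print(g.round(4)); print(f.round(3))
J=[.461,.339]; C=[.647,-.058]
for yaw,dn in((20,30),(0,45),(-10,40),(-20,30),(-20,45),(-20,50),(20,55)):
    for s in([-40,-20,-30],[50,-20,-60],[-40,20,60],[0,20,90],[0,20,-90]):
        q,e=ik(np.array([*J,.05]),pose(yaw,dn),[36,10,120,s[0],40,s[2]],g); 
        if e<.01: print('pick',yaw,dn,q.round(0))
E
```

```text
[-2.000e-04  3.125e-01  5.630e-01  4.852e-01  7.740e-02  3.138e-01
  1.180e-02]
[-0.001 -0.     0.    -0.     0.     0.     0.001  0.002 -0.    -0.
  0.    -0.001  0.001 -0.001 -0.     0.    -0.     0.   ]
pick -20 50 [ 55.  38. 116. -73.  41.  48.]
pick -20 50 [ 55.  38. 116. -73.  41.  48.]
pick -20 50 [ 55.  38. 116. -73.  41.  48.]
pick -20 50 [ 55.  38. 116. -73.  41.  48.]
pick -20 50 [ 55.  38. 116. -73.  41.  48.]
```

```bash
python3 - <<'E'
from kin import *
g,f=calib()
J=[.461,.339]; C=[.647,-.058]
for nm,P,yaws,az in(('pick',[*J,.05],(-10,0,10,20),36),('inv',[.55,.1,.5],(0,20),10),('cup',[*C,.07],(-20,0,20,30),-5)):
  for yaw in yaws:
    for dn in((20,30,40) if nm!='inv' else (-30,-20)):
      seen=set()
      for s6 in(-90,90,0):
       for s4 in(120,180,230):
        q,e=ik(np.array(P),pose(yaw,dn,180 if nm=='inv' else 0),[az,10,120,s4,40,s6],g); k=tuple(q.round(0))
        if e<.01 and k not in seen: seen.add(k); print(nm,yaw,dn,q.round(0))
E
```

```text
pick 0 20 [ 62.  54. 126. 242.  70.  90.]
pick 0 30 [ 59.  47. 127. 243.  57.  83.]
pick 0 40 [ 55.  40. 126. 247.  43.  73.]
pick 10 20 [ 57.  56. 131. 226.  74.  95.]
pick 10 30 [ 55.  47. 131. 225.  59.  89.]
pick 10 40 [ 51.  40. 130. 228.  43.  80.]
pick 20 20 [ 50.  57. 134. 209.  80.  96.]
pick 20 30 [ 48.  48. 134. 207.  62.  91.]
pick 20 40 [ 46.  40. 133. 209.  43.  85.]
inv 0 -30 [ 17.  23. 139. 196. 103. -95.]
inv 0 -20 [ 19.  13. 140. 198.  85. -98.]
inv 20 -30 [ -1.  23. 139. 161. 104. -84.]
inv 20 -20 [ -3.  13. 141. 159.  85. -80.]
cup -20 20 [  5.  51. 127. 205.  69.  89.]
cup -20 30 [  3.  44. 127. 206.  51.  85.]
cup -20 40 [  2.  38. 124. 211.  34.  78.]
cup 0 20 [-11.  52. 129. 169.  71.  90.]
cup 0 30 [-11.  44. 128. 168.  52.  92.]
cup 0 40 [-10.  38. 125. 166.  33.  95.]
cup 20 20 [-25.  51. 124. 134.  66.  94.]
cup 20 30 [-23.  44. 124. 131.  51. 101.]
cup 20 40 [-20.  38. 121. 124.  36. 112.]
cup 30 20 [-29.  51. 119. 117.  65.  99.]
cup 30 30 [-27.  44. 119. 114.  52. 107.]
cup 30 40 [-24.  39. 118. 105.  40. 119.]
```

```bash
cat >> kin.py <<'E'
def rows(path,n0=0):
    g,_=calib(); prev=None; T=[];D=[];z=[]
    for q in path:
        P,M=fk(q,g); z.append(P[2])
        if prev is not None:
            T.append(((P-prev[0])*100).round(1).tolist()); D.append(np.degrees((M*prev[1].inv()).as_rotvec()).round(1).tolist())
        prev=(P,M)
    print(json.dumps(T));print(json.dumps(D)); print('minz',min(z),'max mm',max(np.linalg.norm(T,axis=1))*10,'max deg',max(np.linalg.norm(D,axis=1)),'end',P.round(3))
E
python3 - <<'E'
from kin import *
from scipy.interpolate import PchipInterpolator as I
_,_,s=cur(); A=s['joint_positions']
g,_=calib()
qd,e=ik(np.array([.461,.339,.27]),pose(20,30,180),[40,20,130,200,50,-90],g); print(qd.round(1),e)
t=np.array([0,6,33,38]); K=np.array([A,[36,-14,132,-30,30,-20],[qd[0]-4,qd[1]-3,qd[2],180,32,-75],qd])
path=I(t,K)(np.arange(39)); print(path[[10,20,30]].round(0))
rows(path)
E
```

```text
[  48.    10.3  134.   230.9   31.6 -121.5] 3.3836822233013203e-13
[[ 36. -12. 132.  -0.  31. -27.]
 [ 39.  -4. 133.  74.  32. -42.]
 [ 43.   5. 134. 153.  32. -64.]]
[[0.9, -1.8, -0.1], [0.5, -1.7, -0.4], [-0.1, -1.4, -0.8], [-0.7, -0.9, -1.0], [-1.1, -0.1, -1.2], [-1.4, 0.7, -1.3], [-1.5, 1.2, -1.2], [-1.5, 1.3, -1.0], [-1.5, 1.5, -0.8], [-1.4, 1.6, -0.6], [-1.4, 1.7, -0.4], [-1.3, 1.7, -0.3], [-1.2, 1.8, -0.1], [-1.0, 1.8, 0.1], [-0.9, 1.8, 0.2], [-0.7, 1.7, 0.4], [-0.5, 1.7, 0.5], [-0.3, 1.6, 0.6], [-0.1, 1.5, 0.7], [0.2, 1.4, 0.7], [0.4, 1.3, 0.8], [0.6, 1.2, 0.8], [0.8, 1.0, 0.7], [1.0, 0.8, 0.7], [1.2, 0.6, 0.6], [1.4, 0.4, 0.5], [1.5, 0.1, 0.4], [1.7, -0.1, 0.3], [1.7, -0.4, 0.1], [1.8, -0.6, -0.0], [1.7, -0.9, -0.2], [1.7, -1.1, -0.4], [1.6, -1.4, -0.6], [1.4, -1.6, -0.8], [1.0, -1.8, -1.1], [0.7, -1.9, -1.4], [0.2, -2.0, -1.7], [-0.2, -2.0, -1.9]]
[[1.9, 2.5, -6.2], [1.6, 3.0, -6.1], [1.7, 3.7, -5.5], [2.0, 4.2, -4.7], [2.6, 4.4, -3.6], [3.4, 4.3, -2.6], [3.9, 4.1, -2.1], [4.0, 4.0, -2.1], [4.0, 4.0, -2.1], [4.0, 4.0, -2.2], [4.1, 4.0, -2.2], [4.1, 3.9, -2.3], [4.1, 3.9, -2.4], [4.0, 3.8, -2.5], [4.0, 3.8, -2.6], [4.0, 3.7, -2.7], [3.9, 3.6, -2.9], [3.9, 3.5, -3.0], [3.8, 3.5, -3.1], [3.8, 3.3, -3.2], [3.7, 3.2, -3.4], [3.6, 3.1, -3.5], [3.5, 3.0, -3.7], [3.4, 2.8, -3.9], [3.2, 2.7, -4.0], [3.0, 2.5, -4.2], [2.9, 2.3, -4.4], [2.6, 2.2, -4.6], [2.4, 2.1, -4.7], [2.1, 2.0, -4.9], [1.8, 1.9, -5.1], [1.5, 1.8, -5.2], [1.1, 1.8, -5.3], [-0.3, 1.0, -4.9], [-2.5, 0.0, -4.1], [-4.2, -0.1, -3.4], [-5.1, 0.5, -2.8], [-5.1, 1.4, -2.5]]
minz 0.26999999999997704 max mm 27.658633371878665 max deg 6.983552104767315 end [0.461 0.339 0.27 ]
```

apply_moves(
  translation=[
    [0.9,-1.8,-0.1],
    [0.5,-1.7,-0.4],
    [-0.1,-1.4,-0.8],
    [-0.7,-0.9,-1.0],
    [-1.1,-0.1,-1.2],
    [-1.4,0.7,-1.3],
    [-1.5,1.2,-1.2],
    [-1.5,1.3,-1.0],
    [-1.5,1.5,-0.8],
    [-1.4,1.6,-0.6],
    [-1.4,1.7,-0.4],
    [-1.3,1.7,-0.3],
    [-1.2,1.8,-0.1],
    [-1.0,1.8,0.1],
    [-0.9,1.8,0.2],
    [-0.7,1.7,0.4],
    [-0.5,1.7,0.5],
    [-0.3,1.6,0.6],
    [-0.1,1.5,0.7],
    [0.2,1.4,0.7],
  ],
  dr=[
    [1.9,2.5,-6.2],
    [1.6,3.0,-6.1],
    [1.7,3.7,-5.5],
    [2.0,4.2,-4.7],
    [2.6,4.4,-3.6],
    [3.4,4.3,-2.6],
    [3.9,4.1,-2.1],
    [4.0,4.0,-2.1],
    [4.0,4.0,-2.1],
    [4.0,4.0,-2.2],
    [4.1,4.0,-2.2],
    [4.1,3.9,-2.3],
    [4.1,3.9,-2.4],
    [4.0,3.8,-2.5],
    [4.0,3.8,-2.6],
    [4.0,3.7,-2.7],
    [3.9,3.6,-2.9],
    [3.9,3.5,-3.0],
    [3.8,3.5,-3.1],
    [3.8,3.3,-3.2],
  ],
)

```text
time: 4.68
tcp_pos: [0.2453, 0.4316, 0.2987]
tool_rot: [-60.8, 45.7, -60.3]
contact_force: [0.8, -0.4, -0.7]
finger_gap: 0.0882
```

```bash
python3 - <<'E'
from kin import *
from scipy.interpolate import PchipInterpolator as I
add(); g,f=calib(); print(g.round(4),abs(f).max())
_,_,s=cur(); A=np.array(s['joint_positions']); print(A.round(1))
qd,e=ik(np.array([.461,.339,.27]),pose(20,30,180),[48,10,134,231,32,-121],g); print(qd.round(1),e)
K=np.array([A,[qd[0]-4,qd[1]-3,qd[2],A[3]*.3+.7*qd[3]-10,32,.35*A[5]+.65*qd[5]],qd])
path=I([0,12,19],K)(np.arange(20)); rows(path)
E
```

```text
[-3.000e-04  3.126e-01  5.632e-01  4.852e-01  7.760e-02  3.140e-01
  1.180e-02] 0.002400365246638947
[ 39.1  -2.6 135.1  84.2  32.7 -47.9]
[  48.    10.3  134.   230.9   31.6 -121.5] 2.220446049250313e-15
[[1.0, 1.3, 0.9], [1.2, 1.1, 0.9], [1.4, 0.8, 0.8], [1.5, 0.6, 0.7], [1.6, 0.4, 0.6], [1.7, 0.2, 0.5], [1.7, -0.1, 0.3], [1.7, -0.3, 0.2], [1.7, -0.5, 0.0], [1.6, -0.7, -0.1], [1.5, -0.9, -0.3], [1.3, -1.1, -0.5], [1.2, -1.2, -0.6], [1.0, -1.3, -0.8], [0.8, -1.4, -0.9], [0.5, -1.5, -1.0], [0.3, -1.5, -1.1], [0.1, -1.5, -1.2], [-0.2, -1.5, -1.3]]
[[3.2, 0.9, -2.5], [3.1, 0.8, -2.8], [2.8, 0.7, -3.1], [2.6, 0.6, -3.3], [2.4, 0.6, -3.5], [2.1, 0.6, -3.7], [1.9, 0.6, -3.8], [1.6, 0.7, -4.0], [1.3, 0.8, -4.1], [1.1, 0.9, -4.2], [0.9, 1.0, -4.2], [0.6, 1.1, -4.3], [0.4, 1.3, -4.3], [0.3, 1.5, -4.2], [0.1, 1.7, -4.2], [0.0, 1.9, -4.1], [-0.0, 2.1, -4.1], [-0.1, 2.2, -4.0], [-0.1, 2.4, -3.9]]
minz 0.26999999999999996 max mm 19.949937343260004 max deg 4.606517122512408 end [0.461 0.339 0.27 ]
```

apply_moves(
  translation=[
    [1.0,1.3,0.9],
    [1.2,1.1,0.9],
    [1.4,0.8,0.8],
    [1.5,0.6,0.7],
    [1.6,0.4,0.6],
    [1.7,0.2,0.5],
    [1.7,-0.1,0.3],
    [1.7,-0.3,0.2],
    [1.7,-0.5,0.0],
    [1.6,-0.7,-0.1],
    [1.5,-0.9,-0.3],
    [1.3,-1.1,-0.5],
    [1.2,-1.2,-0.6],
    [1.0,-1.3,-0.8],
    [0.8,-1.4,-0.9],
    [0.5,-1.5,-1.0],
    [0.3,-1.5,-1.1],
    [0.1,-1.5,-1.2],
    [-0.2,-1.5,-1.3],
  ],
  dr=[
    [3.2,0.9,-2.5],
    [3.1,0.8,-2.8],
    [2.8,0.7,-3.1],
    [2.6,0.6,-3.3],
    [2.4,0.6,-3.5],
    [2.1,0.6,-3.7],
    [1.9,0.6,-3.8],
    [1.6,0.7,-4.0],
    [1.3,0.8,-4.1],
    [1.1,0.9,-4.2],
    [0.9,1.0,-4.2],
    [0.6,1.1,-4.3],
    [0.4,1.3,-4.3],
    [0.3,1.5,-4.2],
    [0.1,1.7,-4.2],
    [0.0,1.9,-4.1],
    [-0.0,2.1,-4.1],
    [-0.1,2.2,-4.0],
    [-0.1,2.4,-3.9],
  ],
)

```text
time: 6.27
tcp_pos: [0.47, 0.3332, 0.2616]
tool_rot: [-91.7, 59.0, -165.5]
contact_force: [0.5, 0.1, -1.0]
finger_gap: 0.0876
```

```bash
python3 - <<'E'
from h import *
f=pose(20,30).as_matrix()[:,1]
plan(np.array([.461,.339,.19])+.002*f,pose(20,30,180))
c=cap('scene'); d=cap('top'); cv2.imwrite('pics/pre.png',np.hstack([c['img'][80:380,240:640],d['img'][150:450,60:460]])[:,:,::-1])
E
```

```text
dp cm [-0.73  0.64 -7.26] dr [-0.5  -1.25  4.05] rows 3 each [-0.24  0.21 -2.42] [-0.17 -0.42  1.35] t 6.27 q [  48.4   11.8  132.8  237.1   32.7 -123.6] F [ 0.5  0.1 -1. ] gap 0.0876
```

View pics/pre.png

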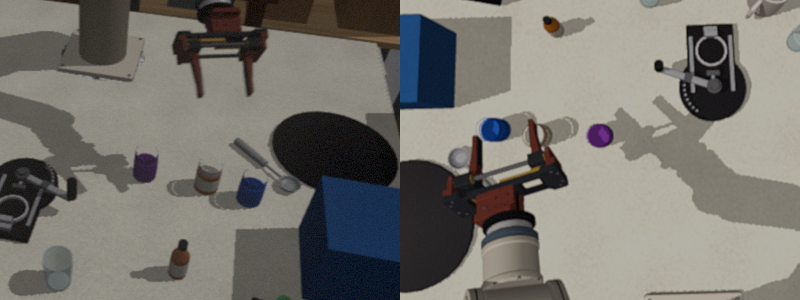

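The crops show the gripper level above the short jar, with its wide side along the opening direction. The blue and purple decoys are on either side at crop (495,128) and (600,135).

apply_moves(
  translation=[
    [-0.2,0.2,-2.4],
    [-0.2,0.2,-2.4],
    [-0.2,0.2,-2.4],
    [0,0,0],
    [0,0,0],
  ],
  dr=[
    [-0.2,-0.4,1.4],
    [-0.2,-0.4,1.4],
    [-0.2,-0.4,1.4],
    [0,0,0],
    [0,0,0],
  ],
  jaw=0.15,
)

```text
time: 6.78
tcp_pos: [0.4635, 0.346, 0.1909]
tool_rot: [-90.3, 60.4, -158.8]
contact_force: [1.4, -0.0, 0.7]
finger_gap: 0.0747
```

```bash
python3 - <<'E'
from h import *
f=pose(20,30).as_matrix()[:,1]
plan(np.array([.461,.339,.052])+.002*f,pose(20,30,180),8)
E
```

```text
dp cm [ -0.08  -0.64 -13.99] dr [-0.31  0.35 -1.45] rows 8 each [-0.01 -0.08 -1.75] [-0.04  0.04 -0.18] t 6.78 q [  47.4   23.8  135.9  214.    42.8 -102.7] F [ 1.4 -0.   0.7] gap 0.0747
```

apply_moves(
  translation=[
    [0,-0.3,-1],
    [0,-0.3,-1.5],
    [0,0,-2],
    [0,0,-2],
    [0,0,-2],
    [0,0,-2],
    [0,0,-2],
    [0,0,0],
  ],
  dr=[
    [-0.2,0.2,-0.7],
    [-0.2,0.2,-0.7],
    [0,0,0],
    [0,0,0],
    [0,0,0],
    [0,0,0],
    [0,0,0],
    [0,0,0],
  ],
)

```text
time: 7.45
tcp_pos: [0.4706, 0.3482, 0.0788]
tool_rot: [-91.0, 61.4, -160.6]
contact_force: [-0.7, -0.0, -0.4]
finger_gap: 0.0746
```

```bash
python3 - <<'E'
from h import *
f=pose(20,30).as_matrix()[:,1]
plan(np.array([.461,.339,.052])+.002*f,pose(20,30,180))
E
```

```text
dp cm [-0.8  -0.86 -2.78] dr [-0.94  1.2  -0.22] rows 1 each [-0.8  -0.86 -2.78] [-0.94  1.2  -0.22] t 7.45 q [ 47.8  44.3 134.1 207.7  60.  -90.3] F [-0.7 -0.  -0.4] gap 0.0746
```

apply_moves(
  translation=[
    [-0.5,-0.6,0],
    [-0.4,-0.4,-0.7],
    [-0.1,-0.2,-1],
    [-0.1,-0.1,-1],
    [0,0,0],
  ],
  dr=[
    [-0.5,0.6,0],
    [-0.4,0.5,0],
    [0,0,0],
    [0,0,0],
    [0,0,0],
  ],
)

```text
time: 7.87
tcp_pos: [0.4613, 0.3365, 0.0601]
tool_rot: [-90.3, 60.6, -160.0]
contact_force: [-0.5, -0.6, 0.3]
finger_gap: 0.0744
```

```bash
python3 - <<'E'
from h import *
f=pose(20,30).as_matrix()[:,1]
plan(np.array([.461,.339,.052])+.002*f,pose(20,30,180))
E
```

```text
dp cm [ 0.14  0.31 -0.91] dr [-0.34  0.5  -0.23] rows 1 each [ 0.14  0.31 -0.91] [-0.34  0.5  -0.23] t 7.87 q [ 47.6  47.1 135.1 206.7  62.5 -88.7] F [-0.5 -0.6  0.3] gap 0.0744
```

apply_moves(
  translation=[
    [0.1,0.2,-0.5],
    [0,0.1,-0.5],
    [0,0,0],
  ],
  dr=[
    [-0.3,0.5,-0.2],
    [0,0,0],
    [0,0,0],
  ],
)

```text
time: 8.12
tcp_pos: [0.463, 0.3403, 0.0534]
tool_rot: [-90.2, 60.2, -160.2]
contact_force: [0.5, 0.4, 0.1]
finger_gap: 0.0748
```

apply_moves(
  translation=[
    [0,0,0],
    [0,0,0],
    [0,0,0],
    [0,0,0],
    [0,0,0],
    [0,0,0],
  ],
  dr=[
    [0,0,0],
    [0,0,0],
    [0,0,0],
    [0,0,0],
    [0,0,0],
    [0,0,0],
  ],
  jaw=1,
  grip_force=25,
)

```text
time: 8.62
tcp_pos: [0.4635, 0.3407, 0.0551]
tool_rot: [-90.3, 60.3, -160.3]
contact_force: [0.2, 0.8, -0.3]
finger_gap: 0.0514
```

```bash
python3 - <<'E'
from kin import *
f=pose(20,30).as_matrix()[:,1]
plan(np.array([.461,.339,.052])+.002*f,pose(20,30,180))
p,r,s=cur(); gp=p-.002*r.as_matrix()[:,1]; print('grasp',gp, 'jar up in tool',r.inv().apply([0,0,1]).round(3))
g,_=calib()
sweep([(p,20,30,180),(p+[0,0,.13],20,25,180),([.5,.28,.40],20,-5,180),([.5,.28,.45],20,-30,0)],s['joint_positions'],g,8)
E
```

```text
dp cm [-0.09 -0.11 -0.41] dr [-0.24  0.23  0.03] rows 1 each [-0.09 -0.11 -0.41] [-0.24  0.23  0.03] t 8.62 q [ 47.9  47.5 134.3 207.4  61.9 -88.9] F [ 0.2  0.8 -0.3] gap 0.0514
grasp [0.46191387 0.34009351 0.05610335] jar up in tool [-0.869 -0.496 -0.003]
[4.64e-01 3.41e-01 5.50e-02 2.00e+01 3.00e+01 1.80e+02] [ 48.  47. 134. 208.  61. -89.] 0.0
[  0.464   0.341   0.185  20.     25.    180.   ] [ 49.  29. 137. 213.  53. -99.] 0.0
[  0.5    0.28   0.4   20.    -5.   180.  ] [ 38.  17. 142. 198.  74. -97.] 0.0
  bad [  0.5    0.28   0.42  20.   -14.38 112.5 ] 0.259 [  33.   26.  142.  190.   95. -146.]
  bad [  0.5    0.28   0.43  20.   -17.5   90.  ] 0.608 [  39.   37.  138.  202.  112. -146.]
  bad [  0.5    0.28   0.43  20.   -20.62  67.5 ] 0.911 [  43.   44.  133.  214.  124. -146.]
  bad [  0.5    0.28   0.44  20.   -23.75  45.  ] 1.2 [  44.   49.  128.  223.  133. -146.]
  bad [  0.5    0.28   0.44  20.   -26.88  22.5 ] 1.455 [  43.   53.  122.  231.  140. -146.]
  bad [  0.5    0.28   0.45  20.   -30.     0.  ] 1.543 [  40.   57.  111.  244.  153. -146.]
[  0.5    0.28   0.45  20.   -30.     0.  ] [  40.   57.  111.  244.  153. -146.] 1.5425
```

apply_moves(
  translation=[
    [0,0,0.5],
    [0,0,1],
    [0,0,2],
    [0,0,2],
    [0,0,2],
    [0,0,2],
    [0,0,2],
  ],
  dr=[
    [0,0,0],
    [0,0,0],
    [0,0,0],
    [0,0,0],
    [0,0,0],
    [0,0,0],
    [0,0,0],
  ],
)

```text
time: 9.2
tcp_pos: [0.4594, 0.3376, 0.1667]
tool_rot: [-89.6, 59.2, -159.6]
contact_force: [0.5, 0.5, -2.6]
finger_gap: 0.0516
```

```bash
python3 - <<'E'
from kin import *
p,r,s=cur(); plan(p,r)
g,_=calib()
sweep([(p,20,30,180),([.5,.28,.35],20,0,180),([.5,.28,.45],20,-25,360)],s['joint_positions'],g,8)
plan([.5,.28,.35],pose(20,0,180))
c=cap('scene');cv2.imwrite('pics/lift.png',cv2.resize(c['img'][120:320,300:560],None,fx=2,fy=2)[:,:,::-1])
E
```

```text
dp cm [0. 0. 0.] dr [0. 0. 0.] rows 1 each [0. 0. 0.] [0. 0. 0.] t 9.2 q [  47.9   27.   136.4  214.7   44.9 -101.2] F [ 0.5  0.5 -2.6] gap 0.0516
[4.59e-01 3.38e-01 1.67e-01 2.00e+01 3.00e+01 1.80e+02] [  48.   28.  137.  214.   46. -100.] 0.0
[  0.5    0.28   0.35  20.     0.   180.  ] [ 38.  21. 142. 198.  74. -95.] 0.0
[ 5.0e-01  2.8e-01  4.5e-01  2.0e+01 -2.5e+01  3.6e+02] [ 36.  28. 139. 195. 103.  87.] 0.0
dp cm [ 4.06 -5.76 18.33] dr [ 10.73 -28.85  -0.03] rows 6 each [ 0.68 -0.96  3.05] [ 1.79 -4.81 -0.  ] t 9.2 q [  47.9   27.   136.4  214.7   44.9 -101.2] F [ 0.5  0.5 -2.6] gap 0.0516
```

View pics/lift.png

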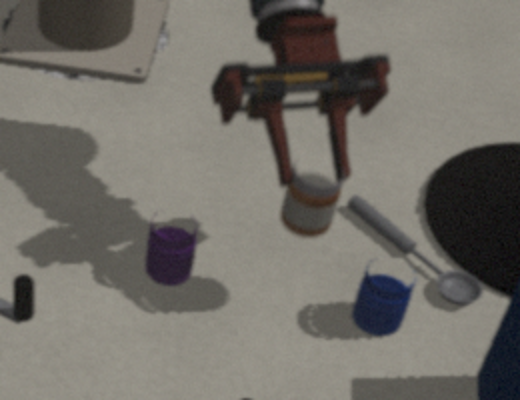

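The jar hangs upright between the fingers at crop (312,203), gripped near the lid. The decoys and spoon have not moved.

apply_moves(
  translation=[
    [0.3,-0.5,1.5],
    [0.6,-0.8,2.6],
    [0.6,-0.8,2.6],
    [0.6,-0.8,2.6],
    [0.6,-0.8,2.6],
    [0.6,-0.8,2.6],
    [0.6,-0.8,2.6],
    [0.3,-0.5,1.5],
    [0,0,0],
  ],
  dr=[
    [0.7,-1.8,0],
    [1.4,-3.9,0],
    [1.4,-3.9,0],
    [1.4,-3.9,0],
    [1.4,-3.9,0],
    [1.4,-3.9,0],
    [1.4,-3.9,0],
    [0.7,-1.8,0],
    [0,0,0],
  ],
)

```text
time: 10.0
tcp_pos: [0.4993, 0.2774, 0.3648]
tool_rot: [-81.8, 89.3, -151.5]
contact_force: [-0.6, -0.0, -2.3]
finger_gap: 0.0513
```

```bash
python3 - <<'E'
from kin import *
p,r,s=cur(); plan(p,r); print(p,r.as_matrix().round(3))
n=34; pr=r
V=[]
for t in np.linspace(0,1,n+1)[1:]:
    m=pose(20,-25*t,180+175*t); V.append(np.degrees((m*pr.inv()).as_rotvec()).round(1).tolist()); pr=m
print(json.dumps(V)); print(np.linalg.norm(V,axis=1).max())
E
```

```text
dp cm [0. 0. 0.] dr [0. 0. 0.] rows 1 each [0. 0. 0.] [0. 0. 0.] t 10.0 q [ 36.8  17.3 142.2 197.5  69.7 -96.2] F [-0.6 -0.  -2.3] gap 0.0513
[0.49927955 0.27742892 0.36482792] [[-0.011  0.937  0.348]
 [-0.006  0.348 -0.937]
 [-1.    -0.012  0.002]]
[[5.4, 0.5, -0.4], [5.1, 1.1, 0.1], [5.1, 1.1, 0.2], [5.1, 1.1, 0.2], [5.1, 1.1, 0.3], [5.1, 1.1, 0.4], [5.1, 1.1, 0.4], [5.1, 1.1, 0.5], [5.1, 1.1, 0.6], [5.1, 1.1, 0.6], [5.0, 1.1, 0.7], [5.0, 1.1, 0.8], [5.0, 1.0, 0.8], [5.0, 1.0, 0.9], [5.0, 1.0, 1.0], [5.0, 1.0, 1.0], [5.0, 1.0, 1.1], [5.0, 1.0, 1.1], [5.0, 1.0, 1.2], [4.9, 1.0, 1.3], [4.9, 1.0, 1.3], [4.9, 1.0, 1.4], [4.9, 1.0, 1.5], [4.9, 1.0, 1.5], [4.9, 1.0, 1.6], [4.8, 1.0, 1.7], [4.8, 1.0, 1.7], [4.8, 1.0, 1.8], [4.8, 1.0, 1.8], [4.7, 0.9, 1.9], [4.7, 0.9, 2.0], [4.7, 0.9, 2.0], [4.7, 0.9, 2.1], [4.6, 0.9, 2.1]]
5.4378304497290095
```

apply_moves(
  translation=[
    [0,0,0.3],
    [0,0,0.3],
    [0,0,0.3],
    [0,0,0.3],
    [0,0,0.3],
    [0,0,0.3],
    [0,0,0.3],
    [0,0,0.3],
    [0,0,0.3],
    [0,0,0.3],
    [0,0,0.3],
    [0,0,0.3],
    [0,0,0.3],
    [0,0,0.3],
    [0,0,0.3],
    [0,0,0.3],
    [0,0,0.3],
    [0,0,0.3],
    [0,0,0.3],
    [0,0,0.3],
  ],
  dr=[
    [3,0.5,0],
    [5.1,1.1,0.1],
    [5.1,1.1,0.2],
    [5.1,1.1,0.2],
    [5.1,1.1,0.3],
    [5.1,1.1,0.4],
    [5.1,1.1,0.4],
    [5.1,1.1,0.5],
    [5.1,1.1,0.6],
    [5.1,1.1,0.6],
    [5.0,1.1,0.7],
    [5.0,1.1,0.8],
    [5.0,1.0,0.8],
    [5.0,1.0,0.9],
    [5.0,1.0,1.0],
    [5.0,1.0,1.0],
    [5.0,1.0,1.1],
    [5.0,1.0,1.1],
    [5.0,1.0,1.2],
    [5.0,1.0,1.2],
  ],
)

```text
time: 11.67
tcp_pos: [0.4936, 0.2813, 0.4022]
tool_rot: [165.4, -14.5, 117.0]
contact_force: [1.1, -0.8, -2.0]
finger_gap: 0.0516
```

```bash
python3 - <<'E'
from kin import *
p,r,s=cur(); print(p,r.as_matrix().round(3)); plan([.5,.28,.44],pose(20,-25,355))
E
```

```text
[0.49357549 0.28132086 0.40224766] [[-0.44   0.891  0.115]
 [ 0.863  0.383  0.33 ]
 [ 0.25   0.244 -0.937]]
dp cm [ 0.64 -0.13  3.78] dr [64.8  15.53 20.58] rows 11 each [ 0.06 -0.01  0.34] [5.89 1.41 1.87] t 11.67 q [ 34.4  26.5 142.5 190.8  93.3  12.8] F [ 1.1 -0.8 -2. ] gap 0.0516
```

apply_moves(
  translation=[
    [0,0,0.3],
    [0,0,0.3],
    [0,0,0.3],
    [0,0,0.3],
    [0,0,0.3],
    [0,0,0.3],
    [0,0,0.3],
    [0,0,0.3],
    [0,0,0.3],
    [0,0,0.3],
    [0,0,0.3],
    [0,0,0.3],
    [0,0,0],
    [0,0,0],
    [0,0,0],
    [0,0,0],
  ],
  dr=[
    [5.4,1.3,1.7],
    [5.4,1.3,1.7],
    [5.4,1.3,1.7],
    [5.4,1.3,1.7],
    [5.4,1.3,1.7],
    [5.4,1.3,1.7],
    [5.4,1.3,1.7],
    [5.4,1.3,1.7],
    [5.4,1.3,1.7],
    [5.4,1.3,1.7],
    [5.4,1.3,1.7],
    [5.4,1.3,1.7],
    [0,0,0],
    [0,0,0],
    [0,0,0],
    [0,0,0],
  ],
)

```text
time: 13.0
tcp_pos: [0.4929, 0.2876, 0.4207]
tool_rot: [95.1, -66.6, -164.4]
contact_force: [0.4, -0.4, -1.7]
finger_gap: 0.051
```

```bash
python3 - <<'E'
from kin import *
p,r,s=cur(); plan(p,r); u=r.apply([-.869,-.496,-.003]); print('jar up',u.round(3),'angle',np.degrees(np.arccos(u[2])))
g,_=calib(); C=np.array([.6472,-.0577])
q=s['joint_positions']
for yc in(0,12,20):
  print(yc); sweep([(p,20,-25,355),([.52,.2,.42],15,0,180),([*C,.25],yc,30,180),([*C,.076],yc,30,180)],q,g,8)
n=30; pr=r; V=[]
for t in np.linspace(0,1,n+1)[1:]:
    m=pose(20-5*t,-25+25*t,355-175*t); V.append(np.degrees((m*pr.inv()).as_rotvec()).round(1).tolist()); pr=m
print(V[::3])
E
```

```text
dp cm [0. 0. 0.] dr [0. 0. 0.] rows 1 each [0. 0. 0.] [0. 0. 0.] t 13.0 q [ 37.   32.5 140.  195.1 106.   85.7] F [ 0.4 -0.4 -1.7] gap 0.051
jar up [-0.091 -0.074 -0.994] angle 173.53828840084662
0
[ 4.93e-01  2.88e-01  4.21e-01  2.00e+01 -2.50e+01  3.55e+02] [ 38.  34. 139. 197. 109.  83.] 0.0
[  0.52   0.2    0.42  15.     0.   180.  ] [ 26.   6. 142. 193.  59. -97.] 0.0
[ 6.47e-01 -5.80e-02  2.50e-01  0.00e+00  3.00e+01  1.80e+02] [-11.  17. 128. 159.  26. -77.] 0.0
[ 6.47e-01 -5.80e-02  7.60e-02  0.00e+00  3.00e+01  1.80e+02] [-11.  43. 128. 168.  52. -88.] 0.0
12
[ 4.93e-01  2.88e-01  4.21e-01  2.00e+01 -2.50e+01  3.55e+02] [ 38.  34. 139. 197. 109.  83.] 0.0
[  0.52   0.2    0.42  15.     0.   180.  ] [ 26.   6. 142. 193.  59. -97.] 0.0
[ 6.47e-01 -5.80e-02  2.50e-01  1.20e+01  3.00e+01  1.80e+02] [-18.  18. 126. 126.  33. -57.] 0.0
[ 6.47e-01 -5.80e-02  7.60e-02  1.20e+01  3.00e+01  1.80e+02] [-18.  43. 126. 146.  51. -83.] 0.0
20
[ 4.93e-01  2.88e-01  4.21e-01  2.00e+01 -2.50e+01  3.55e+02] [ 38.  34. 139. 197. 109.  83.] 0.0
[  0.52   0.2    0.42  15.     0.   180.  ] [ 26.   6. 142. 193.  59. -97.] 0.0
[ 6.47e-01 -5.80e-02  2.50e-01  2.00e+01  3.00e+01  1.80e+02] [-23.  20. 123. 110.  39. -49.] 0.0
[ 6.47e-01 -5.80e-02  7.60e-02  2.00e+01  3.00e+01  1.80e+02] [-23.  43. 124. 131.  51. -79.] 0.0
[[-7.1, -3.6, -4.8], [-5.4, -1.0, -2.4], [-5.5, -1.0, -2.1], [-5.6, -1.0, -1.9], [-5.6, -0.9, -1.6], [-5.7, -0.9, -1.4], [-5.7, -0.9, -1.1], [-5.8, -0.8, -0.9], [-5.8, -0.8, -0.6], [-5.8, -0.7, -0.4]]
```

Inverted to 173.5° and held there. Now turning it back.

apply_moves(
  translation=[
    [0.1,-0.3,0],
    [0.1,-0.3,0],
    [0.1,-0.3,0],
    [0.1,-0.3,0],
    [0.1,-0.3,0],
    [0.1,-0.3,0],
    [0.1,-0.3,0],
    [0.1,-0.3,0],
    [0.1,-0.3,0],
    [0.1,-0.3,0],
    [0.1,-0.3,0],
    [0.1,-0.3,0],
    [0.1,-0.3,0],
    [0.1,-0.3,0],
    [0.1,-0.3,0],
    [0.1,-0.3,0],
    [0.1,-0.3,0],
    [0.1,-0.3,0],
    [0.1,-0.3,0],
    [0.1,-0.3,0],
  ],
  dr=[
    [-3,-1,-1.5],
    [-5.4,-1.0,-2.4],
    [-5.4,-1.0,-2.3],
    [-5.4,-1.0,-2.2],
    [-5.5,-1.0,-2.2],
    [-5.5,-1.0,-2.1],
    [-5.5,-1.0,-2.1],
    [-5.5,-1.0,-2.0],
    [-5.5,-1.0,-1.9],
    [-5.6,-1.0,-1.8],
    [-5.6,-1.0,-1.7],
    [-5.6,-0.9,-1.6],
    [-5.6,-0.9,-1.6],
    [-5.6,-0.9,-1.5],
    [-5.7,-0.9,-1.4],
    [-5.7,-0.9,-1.3],
    [-5.7,-0.9,-1.2],
    [-5.7,-0.9,-1.1],
    [-5.8,-0.8,-1.0],
    [-5.8,-0.8,-0.9],
  ],
)

```text
time: 14.67
tcp_pos: [0.5114, 0.2207, 0.4138]
tool_rot: [173.4, 33.4, 100.7]
contact_force: [0.1, -0.4, -1.9]
finger_gap: 0.0514
```

```bash
python3 - <<'E'
from kin import *
plan([.53,.16,.40],pose(12,10,180))
E
```

```text
dp cm [ 1.86 -6.07 -1.38] dr [-58.32   0.96   0.11] rows 9 each [ 0.21 -0.67 -0.15] [-6.48  0.11  0.01] t 14.67 q [ 31.8  13.6 143.1 198.2  73.3 -40.7] F [ 0.1 -0.4 -1.9] gap 0.0514
```

apply_moves(
  translation=[
    [0.2,-0.6,-0.1],
    [0.2,-0.6,-0.1],
    [0.2,-0.6,-0.1],
    [0.2,-0.6,-0.1],
    [0.2,-0.6,-0.1],
    [0.2,-0.6,-0.1],
    [0.2,-0.6,-0.1],
    [0.2,-0.6,-0.1],
    [0.2,-0.6,-0.1],
    [0.2,-0.6,-0.1],
    [0,0,0],
  ],
  dr=[
    [-5.8,0.1,0],
    [-5.8,0.1,0],
    [-5.8,0.1,0],
    [-5.8,0.1,0],
    [-5.8,0.1,0],
    [-5.8,0.1,0],
    [-5.8,0.1,0],
    [-5.8,0.1,0],
    [-5.8,0.1,0],
    [-5.8,0.1,0],
    [0,0,0],
  ],
)

```text
time: 15.58
tcp_pos: [0.5268, 0.1538, 0.3977]
tool_rot: [-69.4, 77.9, -148.0]
contact_force: [0.9, 0.4, -1.2]
finger_gap: 0.0516
```

```bash
python3 - <<'E'
from kin import *
f=pose(8,30).as_matrix()[:,1]
plan(np.array([.6472,-.0577,.20])+.002*f,pose(8,30,180))
E
```

```text
dp cm [ 12.21 -21.12 -19.87] dr [ 0.91 19.09 -4.48] rows 9 each [ 1.36 -2.35 -2.21] [ 0.1   2.12 -0.5 ] t 15.58 q [  20.2   -1.8  140.6  194.6   38.3 -104.1] F [ 0.9  0.4 -1.2] gap 0.0516
```

apply_moves(
  translation=[
    [0.7,-1.2,-1.0],
    [1.2,-2.2,-1.9],
    [1.2,-2.2,-1.9],
    [1.2,-2.2,-1.9],
    [1.2,-2.2,-1.9],
    [1.2,-2.2,-1.9],
    [1.2,-2.2,-1.9],
    [1.2,-2.2,-1.9],
    [1.2,-2.2,-1.9],
    [1.0,-1.2,-1.2],
    [0,0,0],
    [0,0,0],
  ],
  dr=[
    [0,1,-0.2],
    [0.1,2,-0.5],
    [0.1,2,-0.5],
    [0.1,2,-0.5],
    [0.1,2,-0.5],
    [0.1,2,-0.5],
    [0.1,2,-0.5],
    [0.1,2,-0.5],
    [0.1,2,-0.5],
    [0,1,-0.2],
    [0,0,0],
    [0,0,0],
  ],
)

```text
time: 16.58
tcp_pos: [0.6367, -0.052, 0.2111]
tool_rot: [-93.9, 60.1, -175.4]
contact_force: [-0.9, 1.1, -0.9]
finger_gap: 0.0515
```

```bash
python3 - <<'E'
from kin import *
f=pose(8,30).as_matrix()[:,1]
plan(np.array([.6472,-.0577,.13])+.002*f,pose(8,30,180))
p,r,s=cur();print('up',r.apply([-.869,-.496,-.003]).round(3))
W=[]
for n in('scene','top'):
    c=cap(n,'cup_'+n); np.savez(n+'1.npz',W=cloud(c),img=c['img'])
    w=cloud(c); i=c['img'].astype(int)
    m=(np.hypot(w[...,0]-p[0],w[...,1]-p[1])<.06)&(abs(w[...,2]-(p[2]-.035))<.028)
    P=w[m]; fit=least_squares(lambda a:np.hypot(*(P[:,:2]-a).T)-.027,p[:2],loss='soft_l1',f_scale=.002); print(n,len(P),fit.x-p[:2],np.median(abs(fit.fun)),P[:,2].min())
cv2.imwrite('pics/cup.png',np.hstack([cv2.imread('pics/cup_scene.png')[150:350,150:400],cv2.imread('pics/cup_top.png')[120:320,270:520]]).repeat(1,0))
E
```

```text
dp cm [ 1.22 -0.55 -8.21] dr [-1.93 -0.11  0.06] rows 3 each [ 0.41 -0.18 -2.74] [-0.64 -0.04  0.02] t 16.58 q [-16.3  22.9 128.9 140.9  36.  -67.7] F [-0.9  1.1 -0.9] gap 0.0515
up [ 0.006 -0.03   1.   ]
scene 559 [-0.00360808  0.00194467] 0.0009583416615312895 0.157218110243048
top 491 [-0.00704697  0.01368153] 0.007010460268055078 0.15838734465855864
```

View pics/cup.png

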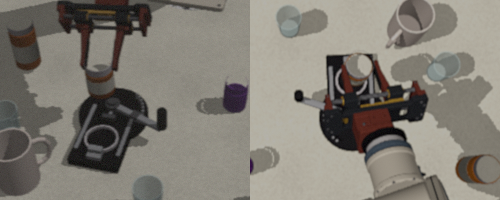

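The crops show the jar upright above the stand at left crop (100,80), with the lever still at rest and the bystanders in place.

apply_moves(
  translation=[
    [0.6,-0.3,-1],
    [0.6,-0.3,-2],
    [0,0,-2],
    [0,0,-2],
    [0,0,0],
    [0,0,0],
  ],
  dr=[
    [-1,0,0],
    [-0.9,0,0],
    [0,0,0],
    [0,0,0],
    [0,0,0],
    [0,0,0],
  ],
)

```text
time: 17.18
tcp_pos: [0.6466, -0.0501, 0.1462]
tool_rot: [-89.9, 60.5, -171.4]
contact_force: [0.4, 1.1, -1.3]
finger_gap: 0.0517
```

```bash
cat >> h.py <<'E'
def jarchk():
    p,r,s=cur(); w=cloud(cap('scene'))
    m=(np.hypot(w[...,0]-p[0],w[...,1]-p[1])<.06)&(abs(w[...,2]-(p[2]-.035))<.022); P=w[m]
    from scipy.optimize import least_squares
    f=least_squares(lambda a:np.hypot(*(P[:,:2]-a).T)-.027,p[:2],loss='soft_l1',f_scale=.002); print('jar scene',f.x.round(4),'minus cup',(f.x-[.6464,-.0566]).round(4),len(P),'up',r.apply([-.869,-.496,-.003]).round(3))
E
python3 - <<'E'
from h import *
plan([.650,-.058,.095],pose(8,30,180)); jarchk()
E
```

```text
dp cm [ 0.34 -0.79 -5.12] dr [ 0.01  0.46 -0.44] rows 2 each [ 0.17 -0.4  -2.56] [ 0.    0.23 -0.22] t 17.18 q [-15.2  32.9 128.5 149.8  43.8 -79.5] F [ 0.4  1.1 -1.3] gap 0.0517
jar scene [ 0.6426 -0.0493] minus cup [-0.0038  0.0073] 344 up [-0.004  0.004  1.001]
```

apply_moves(
  translation=[
    [0.2,-0.6,0],
    [0.1,-0.4,-0.8],
    [0.1,-0.2,-1.2],
    [0,0,-1.2],
    [0,0,-0.8],
    [0,0,0],
    [0,0,0],
  ],
  dr=[
    [0,0.2,-0.2],
    [0,0.2,-0.2],
    [0,0,0],
    [0,0,0],
    [0,0,0],
    [0,0,0],
    [0,0,0],
  ],
)

```text
time: 17.82
tcp_pos: [0.6539, -0.064, 0.1136]
tool_rot: [-89.4, 60.8, -171.5]
contact_force: [0.2, 0.7, -3.0]
finger_gap: 0.0515
```

```bash
python3 - <<'E'
from h import *
plan([.650,-.058,.095],pose(8,30,180)); jarchk()
E
```

```text
dp cm [-0.39  0.6  -1.86] dr [ 0.17  0.79 -0.01] rows 1 each [-0.39  0.6  -1.86] [ 0.17  0.79 -0.01] t 17.82 q [-16.6  38.1 127.2 150.7  47.6 -82.1] F [ 0.2  0.7 -3. ] gap 0.0515
jar scene [ 0.6503 -0.0631] minus cup [ 0.0039 -0.0065] 323 up [-0.009  0.007  1.001]
```

apply_moves(
  translation=[
    [-0.2,0.3,0],
    [-0.1,0.2,0],
    [0,0,-0.5],
    [0,0,-0.5],
    [0,0,0],
    [0,0,0],
  ],
  dr=[
    [0.1,0.4,0],
    [0.1,0.3,0],
    [0,0,0],
    [0,0,0],
    [0,0,0],
    [0,0,0],
  ],
)

```text
time: 18.37
tcp_pos: [0.6513, -0.0584, 0.1055]
tool_rot: [-90.0, 60.2, -171.9]
contact_force: [0.1, -0.3, -2.2]
finger_gap: 0.0514
```

```bash
python3 - <<'E'
from h import *
plan([.650,-.058,.075],pose(8,30,180)); jarchk()
E
```

```text
dp cm [-0.13  0.04 -3.05] dr [-0.01  0.22 -0.04] rows 1 each [-0.13  0.04 -3.05] [-0.01  0.22 -0.04] t 18.37 q [-15.9  38.9 127.4 151.6  47.8 -82.5] F [ 0.1 -0.3 -2.2] gap 0.0514
jar scene [ 0.6472 -0.0575] minus cup [ 0.0008 -0.0009] 320 up [1.000e-03 4.000e-03 1.001e+00]
```

Centred to about 1 mm, so I'll lower it 25 mm.

apply_moves(
  translation=[
    [-0.1,0,-0.5],
    [0,0,-0.6],
    [0,0,-0.6],
    [0,0,-0.5],
    [0,0,0],
    [0,0,0],
  ],
  dr=[
    [0,0.2,0],
    [0,0,0],
    [0,0,0],
    [0,0,0],
    [0,0,0],
    [0,0,0],
  ],
)

```text
time: 18.92
tcp_pos: [0.6501, -0.0586, 0.0803]
tool_rot: [-90.1, 59.9, -172.0]
contact_force: [-0.1, -0.5, -1.6]
finger_gap: 0.0515
```

```bash
python3 - <<'E'
from h import *
plan([.650,-.058,.075],pose(8,30,180)); jarchk()
E
```

```text
dp cm [-0.01  0.06 -0.53] dr [-0.02 -0.07 -0.02] rows 1 each [-0.01  0.06 -0.53] [-0.02 -0.07 -0.02] t 18.92 q [-16.   42.4 127.  152.8  50.3 -84.4] F [-0.1 -0.5 -1.6] gap 0.0515
jar scene [ 0.6527 -0.058 ] minus cup [ 0.0063 -0.0014] 759 up [0.006 0.003 1.001]
```

apply_moves(
  translation=[
    [0,0,-0.3],
    [0,0,-0.2],
    [0,0,0],
    [0,0,0],
  ],
  dr=[
    [0,0,0],
    [0,0,0],
    [0,0,0],
    [0,0,0],
  ],
)

```text
time: 19.3
tcp_pos: [0.6503, -0.0586, 0.0753]
tool_rot: [-90.0, 60.0, -172.0]
contact_force: [0.5, 0.2, -3.0]
finger_gap: 0.0511
```

apply_moves(
  translation=[
    [0,0,-0.15],
    [0,0,0],
    [0,0,0],
  ],
  dr=[
    [0,0,0],
    [0,0,0],
    [0,0,0],
  ],
)

```text
time: 19.55
tcp_pos: [0.6513, -0.0588, 0.0759]
tool_rot: [-90.0, 60.3, -172.0]
contact_force: [-0.2, -0.6, -1.6]
finger_gap: 0.0516
```

apply_moves(
  translation=[
    [0,0,-0.2],
    [0,0,-0.2],
    [0,0,0],
  ],
  dr=[
    [0,0,0],
    [0,0,0],
    [0,0,0],
  ],
)

```text
time: 19.8
tcp_pos: [0.6531, -0.0589, 0.0759]
tool_rot: [-89.8, 60.9, -171.9]
contact_force: [-0.2, -0.2, -2.0]
finger_gap: 0.0514
```

```bash
python3 - <<'E'
from h import *
p,r,s=cur(); plan(p,r); print(s['joint_torque'].round(1),s['moment'].round(2),s['qvel'].round(2))
c=cap('scene');d=cap('top'); 
a=cv2.resize(c['img'][140:340,170:370],(400,400),interpolation=2); b=cv2.resize(d['img'][140:340,280:480],(400,400),interpolation=2)
cv2.imwrite('pics/in.png',cv2.convertScaleAbs(np.hstack([a,b]),alpha=1.4)[:,:,::-1])
E
```

```text
dp cm [0. 0. 0.] dr [0. 0. 0.] rows 1 each [0. 0. 0.] [0. 0. 0.] t 19.8 q [-16.   43.7 126.7 153.3  52.2 -85.2] F [-0.2 -0.2 -2. ] gap 0.0514
[  0.  -50.5  -4.    0.3   4.3   0. ] [-0.04  0.67 -0.04] [-0.08 -0.68  0.01 -0.11  0.93  0.14]
```

View pics/in.png

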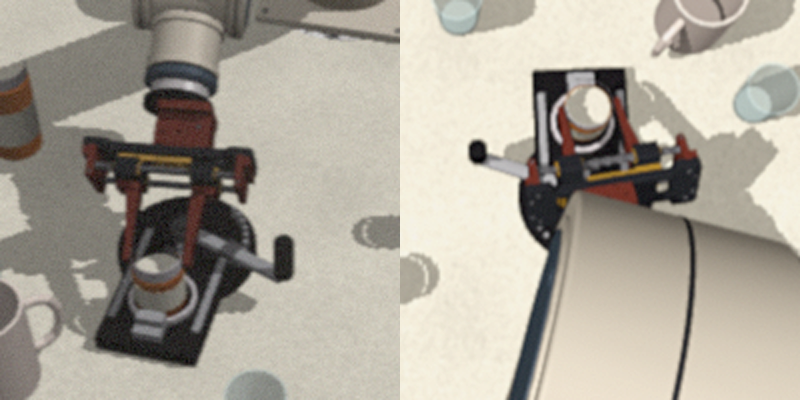

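The jar sits inside the cup ring at crop (160,290), next to the fixed jaw, and the lever is still at rest. I'll check for floor contact with one push, reading the force at the end of it.

apply_moves(
  translation=[
    [-0.2,0,0],
    [0,0,-0.2],
  ],
  dr=[
    [0,-0.9,0],
    [0,0,0],
  ],
)

```text
time: 20.07
tcp_pos: [0.652, -0.0592, 0.0749]
tool_rot: [-89.5, 61.9, -171.6]
contact_force: [-7.4, -0.9, 17.3]
finger_gap: 0.0515
```

apply_moves(
  translation=[
    [-0.1,0,0.1],
    [0,0,0],
    [0,0,0],
  ],
  dr=[
    [0,1.8,0],
    [0,0,0],
    [0,0,0],
  ],
)

```text
time: 20.32
tcp_pos: [0.6509, -0.0594, 0.075]
tool_rot: [-90.1, 60.0, -172.1]
contact_force: [-0.3, -0.5, -1.2]
finger_gap: 0.0514
```

```bash
python3 - <<'E'
from h import *
plan([.650,-.058,.075],pose(8,30,180)); 
E
```

```text
dp cm [-0.09  0.14  0.  ] dr [-0.04  0.04  0.06] rows 1 each [-0.09  0.14  0.  ] [-0.04  0.04  0.06] t 20.32 q [-16.   43.2 126.8 153.1  51.  -84.7] F [-0.3 -0.5 -1.2] gap 0.0514
```

apply_moves(
  translation=[
    [-0.1,0.1,0],
    [0,0,0],
    [0,0,0],
    [0,0,0],
    [0,0,0],
    [0,0,0],
  ],
  dr=[
    [0,0,0],
    [0,0,0],
    [0,0,0],
    [0,0,0],
    [0,0,0],
    [0,0,0],
  ],
  jaw=0.1,
)

```text
time: 20.82
tcp_pos: [0.6501, -0.058, 0.0745]
tool_rot: [-90.1, 60.1, -172.1]
contact_force: [-0.0, -0.2, -0.2]
finger_gap: 0.0788
```

```bash
python3 - <<'E'
from kin import *
p,r,s=cur(); plan(p,r)
w=cloud(cap('scene')); m=(np.hypot(w[...,0]-.647,w[...,1]+.058)<.036)&(w[...,2]>.05)&(w[...,2]<.098)
P=w[m]; f=least_squares(lambda a:np.hypot(*(P[:,:2]-a).T)-.027,[.647,-.058],loss='soft_l1',f_scale=.002); print('jar-cup',(f.x-[.6464,-.0566]).round(4),len(P),'ztop',np.percentile(P[:,2],97))
# retreat: back along the tool and up, then knob pose
g,_=calib(); q=np.array(s['joint_positions'])
q1,e=ik(p+[-.10,0,.16],pose(8,30,180),q,g); print(q1.round(0),e)
Rk=R.from_matrix(np.array([[0,0,-1],[-1,0,0],[0,-1,0]]).T)
for s6 in(0,-90,90,180):
  for s4 in(0,180):
    for sg in(1,-1):
      z=np.array([sg*1.,0,0]); y=np.array([0,0,-1.]); Rk=R.from_matrix(np.stack([np.cross(y,z),y,z],1))
      qq,e=ik(np.array([.6065,.064,.15]),Rk,[6,20,100,s4,60,s6],g)
      if e<.01: print(sg,qq.round(0))
E
```

```text
dp cm [0. 0. 0.] dr [0. 0. 0.] rows 1 each [0. 0. 0.] [0. 0. 0.] t 20.82 q [-15.9  43.4 126.9 153.3  51.4 -84.9] F [-0.  -0.2 -0.2] gap 0.0788
jar-cup [-0.0005 -0.0007] 553 ztop 0.09465525556745279
[-21.  15. 138. 136.  38. -68.] 2.5967089589684633e-10Traceback (most recent call last):
  File "<stdin>", line 8, in <module>
  File "scipy/spatial/transform/_rotation.pyx", line 1143, in scipy.spatial.transform._rotation.Rotation.from_matrix
ValueError: Non-positive determinant (left-handed or null coordinate frame) in rotation matrix 0: [[ 0. -1.  0.]
 [ 0.  0. -1.]
 [-1.  0.  0.]].
```

apply_moves(
  translation=[
    [0,0,0.5],
    [0,0,1.5],
    [0,0,2],
    [0,0,2],
    [0,0,2],
    [0,0,2],
    [0,0,2],
    [0,0,2],
    [0,0,2],
    [0,0,0],
  ],
  dr=[
    [0,0,0],
    [0,0,0],
    [0,0,0],
    [0,0,0],
    [0,0,0],
    [0,0,0],
    [0,0,0],
    [0,0,0],
    [0,0,0],
    [0,0,0],
  ],
)

```text
time: 21.7
tcp_pos: [0.6476, -0.0581, 0.2422]
tool_rot: [-90.1, 60.0, -172.2]
contact_force: [0.2, -0.4, 0.6]
finger_gap: 0.0789
```

```bash
python3 - <<'E'
from kin import *
p,r,s=cur(); plan(p,r)
w=cloud(cap('scene')); m=(np.hypot(w[...,0]-.647,w[...,1]+.058)<.036)&(w[...,2]>.05)&(w[...,2]<.098)
P=w[m]; f=least_squares(lambda a:np.hypot(*(P[:,:2]-a).T)-.027,[.647,-.058],loss='soft_l1',f_scale=.002); print('jar-cup',(f.x-[.6464,-.0566]).round(4),len(P),'ztop',np.percentile(P[:,2],97))
g,_=calib(); q=np.array(s['joint_positions'])
for a in(-20,0,20,40):
 for sg in(1,-1):
  seen=set()
  z=sg*np.array([np.cos(np.radians(a)),np.sin(np.radians(a)),0]); y=np.array([0,0,-1.]); Rk=R.from_matrix(np.stack([np.cross(y,z),y,z],1))
  for s6 in(0,-90,90,180):
   for s4 in(-40,0,40,180,140,220):
      for zz in(.08,.2):
        qq,e=ik(np.array([.6065,.064,zz]),Rk,[6,20,100,s4,60,s6],g)
        k=(zz,*qq.round(0))
        if e<.01 and k not in seen: seen.add(k); print(a,sg,k)
E
```

```text
dp cm [0. 0. 0.] dr [0. 0. 0.] rows 1 each [0. 0. 0.] [0. 0. 0.] t 21.7 q [-15.9  19.  127.  137.3  31.  -64. ] F [ 0.2 -0.4  0.6] gap 0.0789
jar-cup [-0.0003 -0.0008] 558 ztop 0.09458502049306261
-20 1 (0.08, np.float64(5.0), np.float64(33.0), np.float64(100.0), np.float64(-0.0), np.float64(47.0), np.float64(25.0))
-20 1 (0.2, np.float64(5.0), np.float64(24.0), np.float64(96.0), np.float64(-0.0), np.float64(60.0), np.float64(25.0))
0 1 (0.08, np.float64(5.0), np.float64(33.0), np.float64(100.0), np.float64(-0.0), np.float64(47.0), np.float64(5.0))
0 1 (0.2, np.float64(5.0), np.float64(24.0), np.float64(96.0), np.float64(-0.0), np.float64(60.0), np.float64(5.0))
20 1 (0.08, np.float64(5.0), np.float64(33.0), np.float64(100.0), np.float64(-0.0), np.float64(47.0), np.float64(-15.0))
20 1 (0.2, np.float64(5.0), np.float64(24.0), np.float64(96.0), np.float64(-0.0), np.float64(60.0), np.float64(-15.0))
40 1 (0.08, np.float64(5.0), np.float64(33.0), np.float64(100.0), np.float64(-0.0), np.float64(47.0), np.float64(-35.0))
40 1 (0.2, np.float64(5.0), np.float64(24.0), np.float64(96.0), np.float64(-0.0), np.float64(60.0), np.float64(-35.0))
40 -1 (0.08, np.float64(5.0), np.float64(33.0), np.float64(100.0), np.float64(0.0), np.float64(47.0), np.float64(145.0))
40 -1 (0.2, np.float64(5.0), np.float64(24.0), np.float64(96.0), np.float64(0.0), np.float64(60.0), np.float64(145.0))
```

```bash
python3 - <<'E'
from kin import *
from scipy.interpolate import PchipInterpolator as I
_,_,s=cur(); A=np.array(s['joint_positions']); g,_=calib()
z=np.array([np.cos(np.radians(-19)),np.sin(np.radians(-19)),0]); y=np.array([0,0,-1.]); Rk=R.from_matrix(np.stack([np.cross(y,z),y,z],1))
qd,e=ik(np.array([.6065,.064,.20]),Rk,[5,24,96,0,60,25],g); print(qd,e)
K=np.array([A,[-6,12,112,70,40,-20],qd]); path=I([0,10,20],K)(np.linspace(0,20,21))
print(min(fk(q,g)[0][2] for q in path), fk(path[10],g)[0]); rows(path)
E
```

```text
[ 4.91447805e+00  2.41819713e+01  9.62057164e+01 -3.39842547e-12
  5.96123123e+01  2.39144781e+01] 2.6423307986078726e-13
0.2000000000000145 [0.65411236 0.13383948 0.3361007 ]
[[1.1, 2.3, 2.4], [0.8, 2.3, 2.0], [0.5, 2.3, 1.7], [0.3, 2.3, 1.4], [0.0, 2.2, 1.1], [-0.1, 2.0, 0.7], [-0.3, 1.8, 0.4], [-0.4, 1.6, 0.2], [-0.5, 1.3, -0.1], [-0.6, 1.0, -0.3], [-0.6, 0.7, -0.6], [-0.6, 0.5, -0.9], [-0.7, 0.1, -1.2], [-0.7, -0.2, -1.4], [-0.6, -0.5, -1.6], [-0.6, -0.9, -1.7], [-0.5, -1.2, -1.7], [-0.4, -1.6, -1.7], [-0.2, -1.8, -1.5], [0.0, -2.1, -1.4]]
[[-0.5, -1.6, 4.4], [-0.6, -1.2, 4.4], [-0.8, -0.8, 4.4], [-0.9, -0.4, 4.3], [-1.1, 0.1, 4.3], [-1.3, 0.5, 4.2], [-1.5, 0.8, 4.0], [-1.8, 1.2, 3.8], [-2.1, 1.5, 3.6], [-2.4, 1.7, 3.3], [-2.7, 2.0, 3.0], [-3.0, 2.4, 2.8], [-3.3, 2.7, 2.6], [-3.7, 3.0, 2.3], [-4.1, 3.2, 1.9], [-4.5, 3.3, 1.6], [-4.9, 3.3, 1.3], [-5.3, 3.2, 1.0], [-5.8, 3.0, 0.7], [-6.2, 2.7, 0.5]]
minz 0.2000000000000145 max mm 35.01428280002319 max deg 6.780855403265875 end [0.607 0.064 0.2  ]
```

apply_moves(
  translation=[
    [1.1,2.3,2.4],
    [0.8,2.3,2.0],
    [0.5,2.3,1.7],
    [0.3,2.3,1.4],
    [0.0,2.2,1.1],
    [-0.1,2.0,0.7],
    [-0.3,1.8,0.4],
    [-0.4,1.6,0.2],
    [-0.5,1.3,-0.1],
    [-0.6,1.0,-0.3],
    [-0.6,0.7,-0.6],
    [-0.6,0.5,-0.9],
    [-0.7,0.1,-1.2],
    [-0.7,-0.2,-1.4],
    [-0.6,-0.5,-1.6],
    [-0.6,-0.9,-1.7],
    [-0.5,-1.2,-1.7],
    [-0.4,-1.6,-1.5],
    [-0.2,-1.8,-1.2],
    [0.0,-2.1,-1.0],
  ],
  dr=[
    [-0.5,-1.6,4.4],
    [-0.6,-1.2,4.4],
    [-0.8,-0.8,4.4],
    [-0.9,-0.4,4.3],
    [-1.1,0.1,4.3],
    [-1.3,0.5,4.2],
    [-1.5,0.8,4.0],
    [-1.8,1.2,3.8],
    [-2.1,1.5,3.6],
    [-2.4,1.7,3.3],
    [-2.7,2.0,3.0],
    [-3.0,2.4,2.8],
    [-3.3,2.7,2.6],
    [-3.7,3.0,2.3],
    [-4.1,3.2,1.9],
    [-4.5,3.3,1.6],
    [-4.9,3.3,1.3],
    [-5.3,3.2,1.0],
    [-5.8,3.0,0.7],
    [-6.2,2.7,0.5],
  ],
)

```text
time: 23.42
tcp_pos: [0.5853, 0.0703, 0.1759]
tool_rot: [-94.4, -3.8, -107.7]
contact_force: [-0.0, 0.7, -0.4]
finger_gap: 0.0791
```

```bash
cat >> h.py <<'E'
def kpose(a):
    a=np.radians(a); z=np.array([np.cos(a),np.sin(a),0]); y=np.array([0,0,-1.]); return R.from_matrix(np.stack([np.cross(y,z),y,z],1))
E
python3 - <<'E'
from h import *
plan([.606,.064,.15],kpose(-19))
E
```

```text
dp cm [ 2.07 -0.63 -2.59] dr [ 2.21 -5.41 -1.17] rows 1 each [ 2.07 -0.63 -2.59] [ 2.21 -5.41 -1.17] t 23.42 q [ 6.6 26.8 95.9 -1.8 63.  25.3] F [-0.   0.7 -0.4] gap 0.0791
```

apply_moves(
  translation=[
    [0.7,-0.2,0],
    [0.7,-0.2,0],
    [0.5,-0.2,-1],
    [0,0,-1],
    [0,0,0],
    [0,0,0],
  ],
  dr=[
    [0.7,-1.8,-0.4],
    [0.7,-1.8,-0.4],
    [0.7,-1.7,-0.4],
    [0,0,0],
    [0,0,0],
    [0,0,0],
  ],
  jaw=0.3,
)

```text
time: 23.92
tcp_pos: [0.5969, 0.0656, 0.1406]
tool_rot: [-91.7, -0.9, -108.5]
contact_force: [-0.7, -0.3, 0.3]
finger_gap: 0.0617
```

```bash
python3 - <<'E'
from h import *
plan([.606,.064,.078],kpose(-19))
E
```

```text
dp cm [ 0.91 -0.16 -6.26] dr [ 0.32 -1.86 -0.44] rows 2 each [ 0.46 -0.08 -3.13] [ 0.16 -0.93 -0.22] t 23.92 q [ 5.2 28.5 98.3 -0.2 55.  23.9] F [-0.7 -0.3  0.3] gap 0.0617
```

apply_moves(
  translation=[
    [0.5,-0.1,0],
    [0.4,-0.1,-0.8],
    [0,0,-1.3],
    [0,0,-1.3],
    [0,0,-1.3],
    [0,0,-0.8],
    [0,0,0],
    [0,0,0],
  ],
  dr=[
    [0.2,-0.9,-0.2],
    [0.2,-0.9,-0.2],
    [0,0,0],
    [0,0,0],
    [0,0,0],
    [0,0,0],
    [0,0,0],
    [0,0,0],
  ],
)

```text
time: 24.58
tcp_pos: [0.6064, 0.0643, 0.0823]
tool_rot: [-90.1, 0.1, -108.9]
contact_force: [-0.1, -0.3, 0.9]
finger_gap: 0.0615
```

```bash
python3 - <<'E'
from h import *
plan([.606,.064,.078],kpose(-19))
E
```

```text
dp cm [-0.04 -0.03 -0.43] dr [-0.15 -0.08 -0.12] rows 1 each [-0.04 -0.03 -0.43] [-0.15 -0.08 -0.12] t 24.58 q [ 4.9 33.2 99.8  0.2 47.1 23.6] F [-0.1 -0.3  0.9] gap 0.0615
```

apply_moves(
  translation=[
    [0,0,-0.3],
    [0,0,0],
    [0,0,0],
    [0,0,0],
    [0,0,0],
    [0,0,0],
    [0,0,0],
    [0,0,0],
  ],
  dr=[
    [0,0,0],
    [0,0,0],
    [0,0,0],
    [0,0,0],
    [0,0,0],
    [0,0,0],
    [0,0,0],
    [0,0,0],
  ],
  jaw=1,
  grip_force=40,
)

```text
time: 25.25
tcp_pos: [0.6054, 0.0654, 0.0812]
tool_rot: [-90.2, 0.2, -108.9]
contact_force: [3.0, -2.3, -3.5]
finger_gap: 0.0209
```

```bash
cat >> h.py <<'E'
PV=np.array([.5628,-.058])
def lev():
    p,r,s=cur(); gp=p-.002*r.as_matrix()[:,1]; v=gp[:2]-PV; a=np.degrees(np.arctan2(v[1],v[0])); z=r.as_matrix()[:,2]
    print('knob',gp.round(4),'ang',a.round(2),'rad',np.hypot(*v).round(4),'z-yaw',np.degrees(np.arctan2(z[1],z[0])).round(1),'F',s['contact_force'].round(1),'t',round(s['time'],2),'gap',round(s['finger_gap'],4)); return a
E
python3 - <<'E'
from h import *
lev(); plan([.606,.064,.078],kpose(-19))
w=cloud(cap('scene')); m=(np.hypot(w[...,0]-.607,w[...,1]-.064)<.03)&(w[...,2]>.055)&(w[...,2]<.062); print(w[m].mean(0) if m.any() else None)
E
```

```text
knob [0.6054 0.0654 0.0832] ang 70.97 rad 0.1306 z-yaw -18.9 F [ 3.  -2.3 -3.5] t 25.25 gap 0.0209
dp cm [ 0.06 -0.14 -0.32] dr [-0.24 -0.18 -0.09] rows 1 each [ 0.06 -0.14 -0.32] [-0.24 -0.18 -0.09] t 25.25 q [ 4.9 33.3 99.9  0.3 47.  23.6] F [ 3.  -2.3 -3.5] gap 0.0209
[0.61125067 0.06763564 0.05880068]
```

apply_moves(
  translation=[
    [-0.54,0.17,0],
    [-0.55,0.15,0],
    [-0.55,0.13,0],
    [-0.56,0.1,0],
  ],
  dr=[
    [0,0,2.5],
    [0,0,2.5],
    [0,0,2.5],
    [0,0,2.5],
  ],
)

```text
time: 25.63
tcp_pos: [0.5957, 0.0673, 0.0812]
tool_rot: [-88.8, 0.3, -98.7]
contact_force: [8.9, -4.1, -4.9]
finger_gap: 0.0209
```

```bash
python3 - <<'E'
from h import *
lev()
E
```

```text
knob [0.5956 0.0673 0.0832] ang 75.32 rad 0.1296 z-yaw -8.7 F [ 8.9 -4.1 -4.9] t 25.63 gap 0.0209
```

apply_moves(
  translation=[
    [-0.78,0.18,0],
    [-0.78,0.15,0],
    [-0.79,0.12,0],
    [-0.79,0.1,0],
  ],
  dr=[
    [0,0,1],
    [0,0,1],
    [0,0,1],
    [0,0,1.5],
  ],
)

```text
time: 25.97
tcp_pos: [0.5785, 0.0708, 0.0815]
tool_rot: [-87.1, 0.3, -93.7]
contact_force: [14.4, -12.4, -18.4]
finger_gap: 0.0209
```

```bash
python3 - <<'E'
from h import *
lev()
E
```

```text
knob [0.5784 0.0708 0.0835] ang 83.1 rad 0.1297 z-yaw -3.7 F [ 14.4 -12.4 -18.4] t 25.97 gap 0.0209
```

apply_moves(
  translation=[
    [-0.75,0.02,-0.1],
    [-0.75,0,-0.1],
    [-0.75,-0.02,-0.1],
  ],
  dr=[
    [0,1,0],
    [0,1,0.5],
    [0,1,1],
  ],
)

```text
time: 26.22
tcp_pos: [0.5698, 0.0714, 0.0815]
tool_rot: [-88.4, 0.4, -92.0]
contact_force: [9.6, 4.1, -0.8]
finger_gap: 0.0207
```

```bash
python3 - <<'E'
from h import *
lev()
E
```

```text
knob [0.5698 0.0713 0.0835] ang 86.92 rad 0.1295 z-yaw -2.0 F [ 9.6  4.1 -0.8] t 26.22 gap 0.0207
```

apply_moves(
  translation=[
    [-0.8,0.03,0],
    [-0.8,0.02,0],
    [-0.8,0,0],
    [-0.8,-0.02,0],
  ],
  dr=[
    [0,0.7,0.8],
    [0,0.7,1],
    [0,0.7,1.5],
    [0,0.7,1.5],
  ],
)

```text
time: 26.55
tcp_pos: [0.5548, 0.0718, 0.082]
tool_rot: [-89.2, 0.4, -86.9]
contact_force: [16.5, -1.2, -19.0]
finger_gap: 0.0208
```

```bash
python3 - <<'E'
from h import *
lev()
E
```

```text
knob [0.5547 0.0718 0.084 ] ang 93.56 rad 0.1301 z-yaw 3.1 F [ 16.5  -1.2 -19. ] t 26.55 gap 0.0208
```

apply_moves(
  translation=[
    [-0.8,-0.06,-0.1],
    [-0.8,-0.08,-0.1],
    [-0.79,-0.1,-0.1],
  ],
  dr=[
    [0,0.5,1],
    [0,0.5,1],
    [0,0.5,1.5],
  ],
)

```text
time: 26.8
tcp_pos: [0.5466, 0.0712, 0.0817]
tool_rot: [-88.8, 0.6, -83.2]
contact_force: [8.2, 4.0, 0.7]
finger_gap: 0.0214
```

```bash
python3 - <<'E'
from h import *
lev()
E
```

```text
knob [0.5466 0.0712 0.0837] ang 97.16 rad 0.1302 z-yaw 6.8 F [8.2 4.  0.7] t 26.8 gap 0.0214
```

apply_moves(
  translation=[
    [-0.79,-0.12,0],
    [-0.79,-0.13,0],
    [-0.79,-0.15,0],
  ],
  dr=[
    [0,0.6,1],
    [0,0.6,1.2],
    [0,0.6,1.5],
  ],
)

```text
time: 27.05
tcp_pos: [0.5351, 0.0694, 0.082]
tool_rot: [-89.1, 0.8, -79.3]
contact_force: [18.2, 6.4, -23.0]
finger_gap: 0.0211
```

```bash
python3 - <<'E'
from h import *
lev()
E
```

```text
knob [0.535  0.0693 0.084 ] ang 102.3 rad 0.1303 z-yaw 10.7 F [ 18.2   6.4 -23. ] t 27.05 gap 0.0211
```

Lever is at 31.3° (0.547 rad), near the fourth peak, so I'm using smaller steps now.

apply_moves(
  translation=[
    [-0.7,-0.16,-0.1],
    [-0.7,-0.17,-0.1],
  ],
  dr=[
    [0,0.5,1.2],
    [0,0.5,1.2],
  ],
)

```text
time: 27.22
tcp_pos: [0.5335, 0.069, 0.0819]
tool_rot: [-88.6, 1.0, -76.8]
contact_force: [17.0, 9.3, -13.0]
finger_gap: 0.0209
```

```bash
python3 - <<'E'
from h import *
lev()
E
```

```text
knob [0.5335 0.0689 0.0839] ang 103.02 rad 0.1303 z-yaw 13.1 F [ 17.    9.3 -13. ] t 27.22 gap 0.0209
```

apply_moves(
  translation=[
    [-0.8,-0.2,-0.05],
    [-0.8,-0.2,-0.05],
  ],
  dr=[
    [0,0.6,0.6],
    [0,0.6,0.6],
  ],
)

```text
time: 27.38
tcp_pos: [0.528, 0.0678, 0.0819]
tool_rot: [-88.5, 1.2, -75.6]
contact_force: [12.7, 6.5, -16.6]
finger_gap: 0.0209
```

```bash
python3 - <<'E'
from h import *
lev()
E
```

```text
knob [0.528  0.0677 0.0839] ang 105.48 rad 0.1304 z-yaw 14.4 F [ 12.7   6.5 -16.6] t 27.38 gap 0.0209
```

apply_moves(
  translation=[
    [-0.7,-0.2,0],
  ],
  dr=[
    [0,0.3,0.6],
  ],
)

```text
time: 27.47
tcp_pos: [0.5249, 0.0669, 0.0819]
tool_rot: [-88.4, 1.3, -75.0]
contact_force: [10.6, 7.4, -15.1]
finger_gap: 0.0207
```

```bash
python3 - <<'E'
from h import *
lev()
E
```

```text
knob [0.5249 0.0668 0.0839] ang 106.89 rad 0.1305 z-yaw 15.0 F [ 10.6   7.4 -15.1] t 27.47 gap 0.0207
```

apply_moves(
  translation=[
    [-0.6,-0.19,0],
  ],
  dr=[
    [0,0.2,0.6],
  ],
)

```text
time: 27.55
tcp_pos: [0.5223, 0.0661, 0.0819]
tool_rot: [-88.2, 1.3, -74.3]
contact_force: [10.1, 9.3, -19.9]
finger_gap: 0.0206
```

```bash
python3 - <<'E'
from h import *
lev()
E
```

```text
knob [0.5222 0.066  0.0839] ang 108.12 rad 0.1305 z-yaw 15.7 F [ 10.1   9.3 -19.9] t 27.55 gap 0.0206
```

apply_moves(
  translation=[
    [-0.55,-0.22,-0.1],
  ],
  dr=[
    [0,0.1,0.3],
  ],
)

```text
time: 27.63
tcp_pos: [0.5209, 0.0656, 0.0817]
tool_rot: [-87.8, 1.3, -73.9]
contact_force: [11.2, 17.3, -2.8]
finger_gap: 0.0209
```

```bash
python3 - <<'E'
from h import *
from scipy.optimize import least_squares
lev()
for i in range(4): c=cap('scene'); lev()
d=cap('top'); lev()
w=cloud(c); m=(np.hypot(w[...,0]-.647,w[...,1]+.058)<.036)&(w[...,2]>.05)&(w[...,2]<.098)
P=w[m]; f=least_squares(lambda a:np.hypot(*(P[:,:2]-a).T)-.027,[.647,-.058],loss='soft_l1',f_scale=.002); print('jar-cup',(f.x-[.6464,-.0566]).round(4),len(P),'ztop',np.percentile(P[:,2],97))
w=cloud(c); k=w[(w[...,2]<.054)&(w[...,2]>.04)&(np.hypot(w[...,0]-PV[0],w[...,1]-PV[1])>.02)&(np.hypot(w[...,0]-PV[0],w[...,1]-PV[1])<.1)&(w[...,1]>-.03)]; v=k[:,:2]-[.563,-.0568]; print('lever bar angle',np.degrees(np.median(np.arctan2(v[:,1],v[:,0]))),len(k))
a=cv2.resize(c['img'][140:340,170:370],(400,400),interpolation=2); b=cv2.resize(d['img'][140:340,280:480],(400,400),interpolation=2)
cv2.imwrite('pics/end.png',cv2.convertScaleAbs(np.hstack([a,b]),alpha=1.4)[:,:,::-1])
E
```

```text
knob [0.5208 0.0655 0.0837] ang 108.77 rad 0.1305 z-yaw 16.0 F [11.2 17.3 -2.8] t 27.63 gap 0.0209
knob [0.5206 0.0656 0.0837] ang 108.86 rad 0.1306 z-yaw 16.0 F [11.4 12.4 -9.2] t 27.68 gap 0.0209
knob [0.5208 0.0656 0.0838] ang 108.78 rad 0.1305 z-yaw 16.0 F [ 11.2  13.6 -10.3] t 27.73 gap 0.0212
knob [0.5209 0.0656 0.0838] ang 108.74 rad 0.1305 z-yaw 16.0 F [10.8 12.9 -9.8] t 27.78 gap 0.0209
knob [0.5209 0.0656 0.0838] ang 108.72 rad 0.1305 z-yaw 16.0 F [11.2 12.6 -9.8] t 27.83 gap 0.021
knob [0.5209 0.0656 0.0838] ang 108.7 rad 0.1305 z-yaw 16.0 F [10.1 12.4 -9. ] t 27.88 gap 0.0208
jar-cup [ 0.0034 -0.0012] 555 ztop 0.09460020718643761
lever bar angle 107.01672606934285 228
```

View pics/end.png

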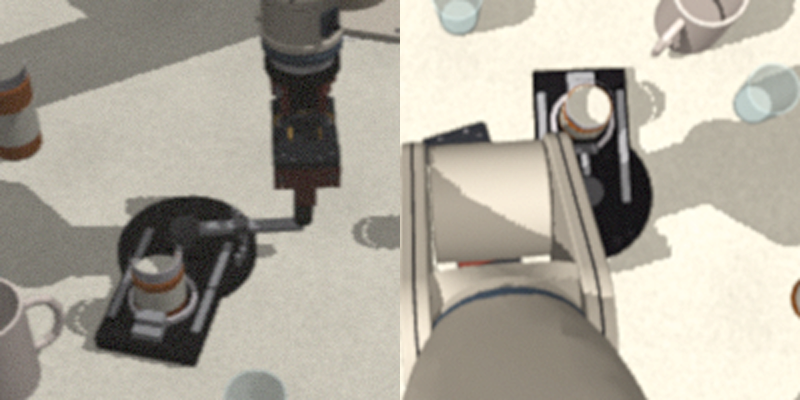

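Crops show the knob held at (305,215), with the lever swung to its new angle. The jar is upright in the cup at (160,285), against the fixed jaw. Over 0.25 s the lever held steady at about 0.66 rad, so I'm handing in.

```bash
python3 - <<'E'
from h import *
job_done(); lev()
E
```

```text
the job is handed in; nothing more can be done
the job is handed in; nothing more can be done
```

I finished the job and handed it in at about 28 s of the 72 s allowed; the hand-in gives no verdict, so I can't say it passed.

- **Jar:** I picked up the short jar and turned it to 173.5° (3.03 rad), holding it there for about 0.3 s. I then set it upright in the cup, within 1 mm of centre, and let it go while the lever was still at rest.
- **Lever:** I gripped the knob and pulled it through four clicks.

**Last checks before hand-in:**
- **Angle:** the lever held steady at about 37.7° (0.66 rad) over 0.25 s. This comes from the tool position, measured from where I first gripped the knob. A rough camera reading of the lever bar came out about 2° lower. Both are inside the 0.59–0.76 window.
- **Push:** about 16–17 N sideways on the tool. About 12 N of it was along y, roughly along the lever's arm. The lever also pulled the tool down with about 10 N.
- **Jar position:** it stood on the cup floor with its top at 94.6 mm. It had moved about 3.5 mm towards the fixed jaw, which fits the jaw pressing it, but I had no direct reading of that force.
- **Bystanders:** those in the last crops looked unmoved. I did not measure their positions, and the dropper and spoon were outside those crops.

**Floor contact:** while lowering the jar I pushed it against the cup floor with about 17 N and tilted it by about 2°. I corrected the tilt before releasing it.

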